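# Check-weigh a batch of wooden pens

### The arm

A 6-joint arm with a two-finger parallel gripper is mounted at the origin on the work surface. World frame = base frame: x ahead of the robot, y to its left, z up, the work surface at z = 0. Lengths are in mm, angles in rad, forces in N, time in s.
With the tool pointing down it reaches from about 400 to 925 mm from the base axis. Payload 12.5 kg.
Tool frame: the origin (TCP) lies between the finger pads; the fingertips stand env.tip_extent ahead of it and the grasp point (between the pads) lies 11 mm behind it (env.tip_extent is the distance from the TCP to the fingertips, in mm); z points along the fingers, y is the line along which they close (so a half turn about z gives the same grasp; the last joint's range is limited). The gripper opens to 95 mm and grips with 3 to 60 N. Pads are 20 mm wide; open, the fingers measure 119 mm over their backs; the gripper's body (75 mm by 180 mm) begins 59 mm behind the grasp point.
Start: joints at [1.095, 0.491, 1.559, -0, 1.092, -0.106], TCP at [225.877, 582.774, 222.661] pointing down, gripper open.
Joint ranges: [-3.1, 3.1], [-0.84, 2.19], [0.05, 2.79], [-1.13, 4.28], [0.06, 2.93], [-2.69, 2.69]. Speed limits (rad/s): [2.22, 2.22, 2.79, 3.14, 3.14, 3.14].

### API

Orientations are given as [roll, pitch, yaw] about the fixed x, y, z axes, in that order (R = Rz(yaw) Ry(pitch) Rx(roll)).
In Python, from cell import env gives the robot as it stands.
- The arm moves only by the tool carry_out, never from a script. Its argument "motion" is a list of rows, each a list of 5 numbers: the shift along the tool's x, y, z in mm, then the turn about the tool's z in degrees, then the closure, from 0 (fully open) to 1 (shut). A call has 1 to 12 rows; each row shifts and turns the commanded pose from where the row before left it, along the tool's axes as they then stand; what a row does not reach is not made up. A row lasts 1/10 s, in which the tool goes at most 50 mm and 8.59 degrees, less where a joint would pass 70% of its speed; a pose out of reach is approached as far as the arm can. A call with a gripper value outside its range is refused whole. The fingers move at their own pace and stop on an object; the grip force is fixed at half the most. Time passes only in rows, so rows that do not move let the fingers close. It gives the time, the measured TCP pose, the force, the opening and the grip force at its end, in the units of the state.
- env.state(): the state, without advancing time (a new reading comes with each control period).
- env.read_camera(name): name is "side" or "top"; returns a dict with "color" (400x640x3 uint8, red, green, blue), "K" (3x3 intrinsics, pixels), "dist" ([k1, k2, p1, p2, k3] as OpenCV has them; the pictures are not rectified), "R" (3x3) and "t" (3): a world point X has camera coordinates R X + t. Camera axes: x right, y down, z forward; pixel columns grow to the right and rows downward; lengths in mm; the calibration is good to about 2 mm. A picture is of the moment at which its call begins. There is no depth.
- env.job_done(): hands the job in; it is judged then, once.
The state is a dict: "t": time; "joints": joint angles; "qvel": joint speeds; "tau": joint torques, N m; "eef_pos": TCP position; "tcp_rot": TCP orientation; "ft_force": force on the tool from outside, world axes, zero at the start; "moment": the same for the moment, N m; "opening": opening from 0.0 (shut) to 1.0 (fully open); "grip_force": force on a finger pad.
Only numpy, scipy, OpenCV 4.12 (cv2) and the standard library are available. Lean on these libraries where they do the work, as an engineer would, in place of code of your own. Each camera call takes 0.05 s, during which the arm holds its last target. There are 200 camera calls.

### The job

Arrest the check scale's beam with its lever, then stand every pen that lies on the mat upright, writing tip down, in the wells of the green cup on the scale, one pen to a well. Then swing the lever fully back towards the robot to free the beam and let the cup end sink, and after that arrest the beam level again with the pens still standing in the cup. Leave the other things on the table alone.

Things in the scene. Friction and masses are not known exactly. Their poses are not given: they have to be found in the camera images.
- scale_base: Blue base plate of the check scale, fixed to the table, 120 (x) x 370 (y) x 12 mm, with a foot towards -x that carries the lever. Origin: centre of its underside, on the table. Its x axis points away from the robot (within 0.2 rad); the beam lies along its y axis, pivoted 45 mm above the origin.
- beam (a joint): Tilt of the scale's aluminium beam about its pivot, rad. 0 = level; -0.09 = brass counterweight end (+y) fully down, its rest when free with the cup empty; +0.09 = cup end (-y) fully down, where it goes if freed with three or more pens in the cup.
- cup (a point): Centre of the inner floor of the green pen cup fixed on the beam's -y end, 125 mm from the pivot; 55 mm above the table and with the base's axes when the beam is level. Six square wells, 24 x 24 mm, 60 mm deep, open at the top: centres at x = -36, 0, +36 and y = -25, +25 mm from this point. Walls between wells 12 mm (x) and 26 mm (y).
- cup_rim (a point): Centre of the cup's top face, 60 mm above its inner floor. The cup is a green block 108 (x) x 86 (y) mm. A pen standing in a well sticks out 80 mm above it.
- arrest (a joint): Angle of the arrest lever, rad, about a level axis along the base's y. 0 = leaning towards the robot: beam free. 1.0 = leaning away from the robot: beam arrested, two brass prongs lift under it and hold it level. Stops at 0 and 1.0; stays where it is left; 2.5 to 3 N at the tip moves it. Starts between 0 and 0.2.
- arrest_tip (a point): Centre of the red ball, 26 mm across, on the arrest lever: a 10 mm steel rod 80 mm long from its pivot, which is 34 mm above the table, 105 mm towards the robot (-x) and 70 mm to +y of the base's origin. The ball is 104 mm above the table at both ends of its swing, 114 mm when upright; it travels 77 mm along the base's x.
- mat: Flat pale grey-green work mat 240 x 420 x 3 mm, fixed to the table, on which the pens lie. Origin: centre of its underside.
- pen1: A mid-brown wooden six-sided pen with brass ends, 140 mm long, 15 mm across the flats, 30 g, lying flat on the mat. Origin: its middle, on its axis. x axis: from the tapered writing tip (x = -70 mm) to the thin push button (x = +70 mm); at the start it points back to the robot within 0.4 rad. Six-sided wood from x = -52 to +58 mm. May be absent (None).
- pen2: A dark brown wooden six-sided pen with brass ends, 140 mm long, 15 mm across the flats, 30 g, lying flat on the mat. Origin: its middle, on its axis. x axis: from the tapered writing tip (x = -70 mm) to the thin push button (x = +70 mm); at the start it points back to the robot within 0.4 rad. Six-sided wood from x = -52 to +58 mm. May be absent (None).
- pen3: A light wooden six-sided pen with brass ends, 140 mm long, 15 mm across the flats, 30 g, lying flat on the mat. Origin: its middle, on its axis. x axis: from the tapered writing tip (x = -70 mm) to the thin push button (x = +70 mm); at the start it points back to the robot within 0.4 rad. Six-sided wood from x = -52 to +58 mm. May be absent (None).
- pen4: A mid-brown wooden six-sided pen with brass ends, 140 mm long, 15 mm across the flats, 30 g, lying flat on the mat. Origin: its middle, on its axis. x axis: from the tapered writing tip (x = -70 mm) to the thin push button (x = +70 mm); at the start it points back to the robot within 0.4 rad. Six-sided wood from x = -52 to +58 mm. May be absent (None).
- pen5: A dark brown wooden six-sided pen with brass ends, 140 mm long, 15 mm across the flats, 30 g, lying flat on the mat. Origin: its middle, on its axis. x axis: from the tapered writing tip (x = -70 mm) to the thin push button (x = +70 mm); at the start it points back to the robot within 0.4 rad. Six-sided wood from x = -52 to +58 mm. May be absent (None).
- tape: Bystander: roll of brown parcel tape lying flat, 84 mm across, 24 mm high. Leave alone.
- jar: Bystander: closed jar, 64 mm across, 85 mm high. Leave alone.
- carton: Bystander: small closed cardboard carton 80 x 120 x 60 mm. Leave alone.
- spoon: Bystander: teaspoon, 150 mm long, lying down. Leave alone.
- mug: Bystander: blue mug, 80 mm across, 95 mm high, standing. Leave alone.
- stapler: Bystander: red and black stapler, 150 x 36 x 50 mm. Leave alone.
Things that resemble listed ones, but are neither listed nor needed, are in the scene too. What is shaped like the pen2 but blue is not meant.

How it is judged (in metres and radians):
On the way, in this order (a step that is already met when the one before it is completed fails the run):
1. the beam is arrested level while no pen is in the cup yet (value of joint arrest above 0.85 rad and value of joint beam between -0.02 and 0.02 rad and height (world z) of each of pen1, pen2, pen3, pen4, pen5 below 0.05 m), for 0.2 s.
2. every pen stands tip down in the cup, the beam still arrested (x of pen1 in the frame of cup between -0.055 and 0.055 m and y of pen1 in the frame of cup between -0.045 and 0.045 m and z of pen1 in the frame of cup between 0.055 and 0.085 m and angle between each of pen1, pen2, pen3, pen4, pen5's own x axis and vertical below 0.35 rad and x of pen2 in the frame of cup between -0.055 and 0.055 m and y of pen2 in the frame of cup between -0.045 and 0.045 m and z of pen2 in the frame of cup between 0.055 and 0.085 m and x of pen3 in the frame of cup between -0.055 and 0.055 m and y of pen3 in the frame of cup between -0.045 and 0.045 m and z of pen3 in the frame of cup between 0.055 and 0.085 m and x of pen4 in the frame of cup between -0.055 and 0.055 m and y of pen4 in the frame of cup between -0.045 and 0.045 m and z of pen4 in the frame of cup between 0.055 and 0.085 m and x of pen5 in the frame of cup between -0.055 and 0.055 m and y of pen5 in the frame of cup between -0.045 and 0.045 m and z of pen5 in the frame of cup between 0.055 and 0.085 m and value of joint arrest above 0.85 rad and value of joint beam between -0.02 and 0.02 rad), for 0.2 s.
3. the lever is back at free and the cup end has sunk, every pen in the cup (x of pen1 in the frame of cup between -0.055 and 0.055 m and y of pen1 in the frame of cup between -0.045 and 0.045 m and z of pen1 in the frame of cup between 0.055 and 0.085 m and angle between each of pen1, pen2, pen3, pen4, pen5's own x axis and vertical below 0.35 rad and x of pen2 in the frame of cup between -0.055 and 0.055 m and y of pen2 in the frame of cup between -0.045 and 0.045 m and z of pen2 in the frame of cup between 0.055 and 0.085 m and x of pen3 in the frame of cup between -0.055 and 0.055 m and y of pen3 in the frame of cup between -0.045 and 0.045 m and z of pen3 in the frame of cup between 0.055 and 0.085 m and x of pen4 in the frame of cup between -0.055 and 0.055 m and y of pen4 in the frame of cup between -0.045 and 0.045 m and z of pen4 in the frame of cup between 0.055 and 0.085 m and x of pen5 in the frame of cup between -0.055 and 0.055 m and y of pen5 in the frame of cup between -0.045 and 0.045 m and z of pen5 in the frame of cup between 0.055 and 0.085 m and value of joint arrest below 0.15 rad and value of joint beam above 0.06 rad), for 0.3 s.
4. the beam is arrested level again, every pen in the cup (all of step 2), for 0.3 s.
At the end, for the whole second after the job is handed in: Every pen present stands in the cup's wells, tip down on the well floor (middle of the pen 55 to 85 mm above the floor), its axis within 0.35 rad of upright, at rest; the lever is past 0.85 rad and the beam within 0.02 rad of level; nothing is touched by the robot (all of step 4 and linear speed of each of pen1, pen2, pen3, pen4, pen5 below 0.05 m/s).
It fails at once if a bystander was pushed more than 5 cm away (distance of any of tape, jar, carton, spoon, mug, stapler from where it was at the start of the episode above 0.05 m).
It fails at once if the jar or the mug was knocked over (angle between any of jar, mug's own z axis and vertical above 0.6 rad).
Of pen1, pen2, pen3, pen4, pen5 only 3 to 5 are there at a start; the rules pass over those that are not, and their reading is None.
At some moment in a run one of pen1, pen2, pen3, pen4, pen5 may be knocked a few centimetres aside while the robot is not near it.
It also fails if it takes over 210 s, if anything falls off the work surface, if the arm or the gripper's body presses on something with over 40 N, if the wrist force passes 120 N, or if a joint passes its speed limit or range.

## Working session

There is one attempt and no reset: what is moved stays moved. The work goes in short steps, Python scripts to look and compute and a tool call to move; the robot and the scene stay as the last step left them, time stands still between calls to the robot, and variables do not carry over. Pictures are saved under pics/ and viewed, at most 14 in all, crops included, and the job is handed in when it is done.

Besides the shell and the picture viewer there is one more tool, called after "Emit:" by a JSON object that holds its "fn" and its "kwargs", one argument or row to a line. carry_out: Moves the arm, as the interface text tells. Its arguments: {"type":"object","properties":{"motion":{"type":"array"}},"required":["motion"]}

```bash
ls; mkdir -p pics
python3 - <<'E'
from cell import env
import cv2,numpy as np
s=env.state();print({k:np.round(v,3).tolist() for k,v in s.items()},env.tip_extent)
for n in("top","side"):
    c=env.read_camera(n);cv2.imwrite(f"pics/{n}0.png",c["color"][:,:,::-1])
    print(n,c["K"],c["dist"],c["R"],c["t"])
E
```

```text
pics
{'t': 0.0, 'joints': [1.095, 0.492, 1.559, -0.0, 1.092, -0.106], 'qvel': [0.002, -0.001, -0.0, -0.001, -0.0, -0.0], 'tau': [0.001, -61.264, -25.817, 0.069, 0.048, -0.0], 'eef_pos': [225.773, 582.55, 222.083], 'tcp_rot': [-3.141, -0.0, 2.772], 'ft_force': [-0.82, -0.141, 0.289], 'moment': [0.011, 0.022, -0.01], 'grip_force': 0.0, 'opening': 1.005} 8.0
top [[401.00434748   0.         312.80471712]
 [  0.         401.00434748 199.54474417]
 [  0.           0.           1.        ]] [-0.03619251  0.          0.          0.          0.        ] [[ 0.04446259 -0.99900339 -0.00391101]
 [-0.97411137 -0.04248545 -0.22204058]
 [ 0.22165313  0.01368226 -0.97502958]] [-146.44221194  541.27090044 1181.3968958 ]
side [[447.27724144   0.         320.73969651]
 [  0.         447.27724144 195.60758275]
 [  0.           0.           1.        ]] [-0.03181739  0.          0.          0.          0.        ] [[ 0.99862197 -0.05246112 -0.00141337]
 [-0.03816924 -0.70755888 -0.70562281]
 [ 0.03601772  0.70470438 -0.70858624]] [-531.27420438    6.86710592 1475.81961988]
```

View pics/top0.png

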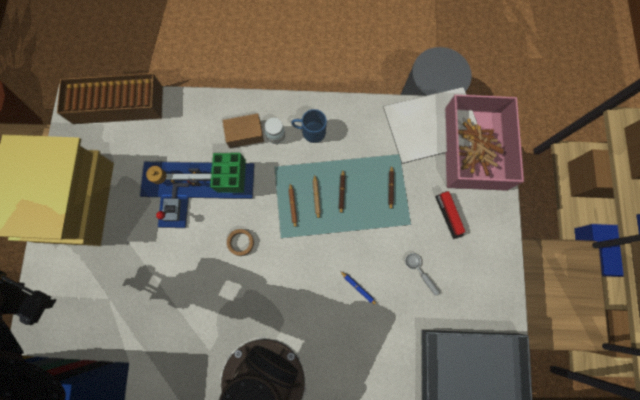

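View pics/side0.png

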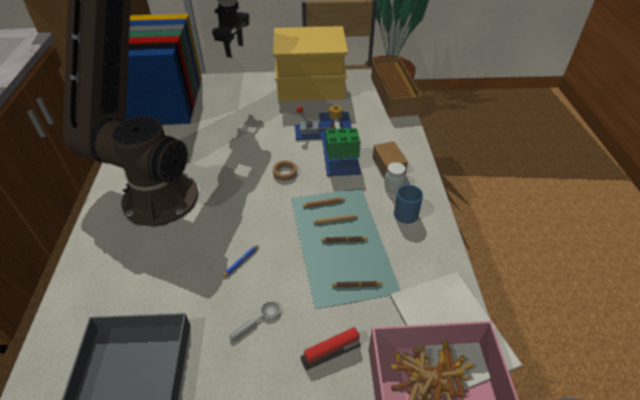

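Top view: four wooden pens on the mat at about (293,205), (317,197), (342,192) and (391,187), a blue decoy pen at (357,287), the green cup at (228,172) and the red ball at (160,214). The side view agrees: ball at (300,110), cup at (343,143), pens at (323,203), (335,219), (345,240) and (357,285).

```bash
cat > h.py <<'E'
from cell import env
import cv2,numpy as np
def cam(n): return env.read_camera(n)
def ray(c,uv):
    p=cv2.undistortPoints(np.array(uv,float).reshape(-1,1,2),c["K"],np.array(c["dist"])).reshape(-1,2)
    d=np.c_[p,np.ones(len(p))]@c["R"]; return -c["R"].T@c["t"],d/np.linalg.norm(d,axis=1)[:,None]
def plane(c,uv,z):
    o,d=ray(c,uv); return o+d*((z-o[2])/d[:,2])[:,None]
def tri(c1,p1,c2,p2):
    o1,d1=ray(c1,[p1]);o2,d2=ray(c2,[p2]);d1,d2=d1[0],d2[0]
    s=np.linalg.lstsq(np.c_[d1,-d2],o2-o1,rcond=None)[0]
    a,b=o1+s[0]*d1,o2+s[1]*d2; return (a+b)/2,np.linalg.norm(a-b)
def hsv(c): return cv2.cvtColor(c["color"],cv2.COLOR_RGB2HSV)
def blobs(m,lo=15):
    n,l,s,ce=cv2.connectedComponentsWithStats(m.astype(np.uint8))
    return [(ce[i],s[i][4],l==i) for i in range(1,n) if s[i][4]>=lo]
def red(c,win):
    h=hsv(c);m=((h[...,0]<8)|(h[...,0]>172))&(h[...,1]>150)&(h[...,2]>80)
    k=np.zeros_like(m);k[win[1]:win[3],win[0]:win[2]]=1
    return max(blobs(m&k,4),key=lambda b:b[1])[:2]
def ball():
    a,b=cam("top"),cam("side");p,q=red(a,(130,190,205,235)),red(b,(285,95,330,130))
    return tri(a,p[0],b,q[0]),p,q
def pens(c,z=10.5):
    "pens on the mat: middle, yaw of long axis (away from robot), length, pixel, mean colour"
    h=hsv(c);mat=((h[...,0]>70)&(h[...,0]<100)&(h[...,1]>40)&(h[...,2]>60)).astype(np.uint8)
    big=max(blobs(mat,500),key=lambda b:b[1])[2].astype(np.uint8)
    hull=cv2.convexHull(np.argwhere(big)[:,::-1].astype(np.int32))
    f=np.zeros_like(mat);cv2.fillConvexPoly(f,hull,1);f=cv2.erode(f,np.ones((3,3)))
    out=[]
    for ce,a,l in blobs((f==1)&(big==0)&(h[...,0]<40),60):
        uv=np.argwhere(l)[:,::-1]; P=plane(c,uv,z)[:,:2]; r=cv2.minAreaRect(P.astype(np.float32))
        d=np.linalg.svd(P-P.mean(0),full_matrices=False)[2][0];d*=np.sign(d[0])
        t=(P-P.mean(0))@d; mid=P.mean(0)+d*(t.max()+t.min())/2
        out.append((mid.round(1),round(float(np.arctan2(d[1],d[0])),3),round(np.ptp(t),1),ce.round(1),c["color"][l].mean(0).round()))
    return out
def cuprim(c,z):
    h=hsv(c);m=(h[...,0]>45)&(h[...,0]<80)&(h[...,1]>110)&(h[...,2]>50)
    b=max(blobs(m,100),key=lambda b:b[1]);return b
E
python3 - <<'E'
from h import *
print(ball())
for n in("top","side"):
    c=cam(n)
    for p in pens(c): print(n,p)
c=cam("top");b=cuprim(c,115);print(b[0],b[1])
im=np.hstack([cv2.resize(c["color"][130:240,120:270],None,fx=4,fy=4,interpolation=cv2.INTER_CUBIC)])
cv2.imwrite("pics/t1.png",im[:,:,::-1])
E
```

```text
((array([470.26936645, 329.23768091, 107.22190247]), np.float64(0.18465763446032638)), (array([159.7804878, 214.7804878]), np.int32(41)), (array([299.29166667, 109.        ]), np.int32(24)))
top (array([ 610.7, -373.8]), -0.013, np.float64(137.9), array([391. , 187.5]), array([78., 63., 49.]))
top (array([ 590.1, -213.8]), -0.02, np.float64(137.4), array([341.6, 191.6]), array([75., 62., 48.]))
top (array([ 569.8, -132.1]), 0.131, np.float64(137.0), array([316.2, 196.7]), array([123., 107.,  78.]))
top (array([538.5, -56.5]), 0.169, np.float64(139.3), array([292.3, 205.2]), array([109.,  85.,  61.]))
side (array([538.8, -58.1]), 0.173, np.float64(136.5), array([323.4, 201.9]), array([99., 81., 61.]))
side (array([ 570.3, -133.6]), 0.127, np.float64(134.8), array([335. , 218.8]), array([107.,  95.,  71.]))
side (array([ 590.6, -215.4]), -0.026, np.float64(137.9), array([343.4, 238.9]), array([77., 66., 52.]))
side (array([ 612. , -375.5]), -0.019, np.float64(137.7), array([357.1, 283.7]), array([79., 66., 52.]))
[225.9627193  172.23355263] 912
```

View pics/t1.png

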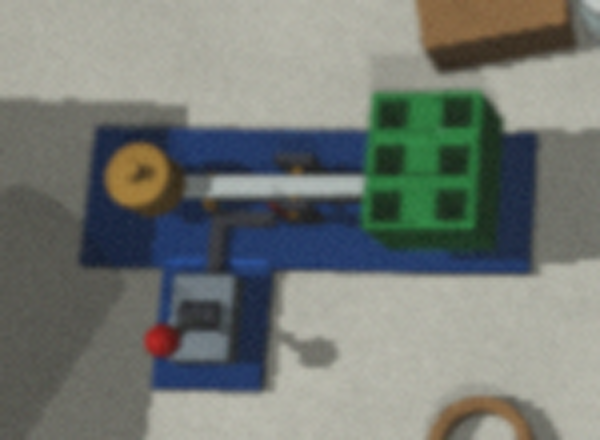

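The crop shows the cup's six wells clearly (three along x, two along y), the beam with its brass weight on the left, and the ball leaning towards the robot. Next I work out the lever push.

```bash
cat >> h.py <<'E'
def go(x,y,z,yaw):
    "tool-frame numbers from the present pose: turn (deg, tool z) first, then shift in turned axes"
    s=env.state();p=s["eef_pos"];w=s["tcp_rot"][2]
    dt=-np.degrees((yaw-w+np.pi)%(2*np.pi)-np.pi); d=np.array([x,y,z])-p
    ax=np.array([np.cos(yaw),np.sin(yaw)]);ay=np.array([np.sin(yaw),-np.cos(yaw)])
    print("at",np.round(p,1),round(w,3),"turn",round(dt,1),"shift",np.round([d[:2]@ax,d[:2]@ay,-d[2]],1))
E
python3 - <<'E'
from h import *
c=cam("top")
print(plane(c,[(110,150),(101,245),(80,140),(65,242)],0).round(0),plane(c,[(80,140),(65,242)],200).round(0))
print("base edges",plane(c,[(120+100/4,130+128/4),(120+535/4,130+135/4),(120+82/4,130+266/4),(120+530/4,130+272/4)],12).round(1))
go(300,329,200,np.pi)
E
```

```text
[[703. 573.   0.]
 [382. 551.   0.]
 [735. 683.   0.]
 [386. 672.   0.]] [[662. 554. 200.]
 [368. 544. 200.]]
base edges [[661.7 440.5  12. ]
 [670.6  77.9  12. ]
 [544.  438.9  12. ]
 [554.9  73.   12. ]]
at [225.9 582.7 222.6] 2.772 turn -21.2 shift [ -74.1 -253.7   22.6]
```

Emit:
{"fn": "carry_out", "kwargs": {
  "motion": [
    [0,0,0,-7,1],
    [0,0,0,-7,1],
    [0,0,0,-7.2,1],
    [-12,-42,4,0,1],
    [-12,-42,4,0,1],
    [-12,-42,4,0,1],
    [-12,-42,4,0,1],
    [-12,-42,4,0,1],
    [-14,-43,3,0,1],
    [0,0,0,0,1]
  ]
}}

```text
t: 1.4
eef_pos: [300.6, 326.2, 199.6]
tcp_rot: [-3.141, -0.001, 3.138]
ft_force: [0.6, 0.7, -1.0]
opening: 0.216
grip_force: 0.0
```

```bash
python3 -c "
from h import *
import numpy as np
go(425,329,98,np.pi)"
```

```text
at [300.6 326.2 199.6] 3.138 turn -0.2 shift [-124.4    2.8  101.6]
```

Emit:
{"fn": "carry_out", "kwargs": {
  "motion": [
    [-42,1,34,0,1],
    [-42,2,34,0,1],
    [-40,0,34,0,1],
    [0,0,0,0,1],
    [-15,0,0,0,1],
    [-12,0,0,0,1],
    [-12,0,0,0,1],
    [-12,0,0,0,1],
    [-12,0,0,0,1],
    [-12,0,0,0,1],
    [-10,0,0,0,1],
    [0,0,0,0,1]
  ]
}}

```text
t: 2.6
eef_pos: [502.1, 332.6, 104.3]
tcp_rot: [3.141, 0.001, 3.141]
ft_force: [0.1, -0.6, -0.1]
opening: 0.008
grip_force: 0.0
```

```bash
python3 -c "
from h import *
print(ball())"
```

```text
Traceback (most recent call last):
  File "h.py", line 22, in ball
    a,b=cam("top"),cam("side");p,q=red(a,(130,190,205,235)),red(b,(285,95,330,130))
                                   ~~~^^^^^^^^^^^^^^^^^^^^^
  File "h.py", line 20, in red
    return max(blobs(m&k,4),key=lambda b:b[1])[:2]
           ~~~^^^^^^^^^^^^^^^^^^^^^^^^^^^^^^^^
ValueError: max() iterable argument is empty
```

Emit:
{"fn": "carry_out", "kwargs": {
  "motion": [
    [-8,-1,4,0,1],
    [-8,-1,2,0,1],
    [-3,0,0,0,1],
    [0,0,0,0,1]
  ]
}}

```text
t: 3.1
eef_pos: [518.2, 330.6, 97.5]
tcp_rot: [-3.141, -0.005, 3.141]
ft_force: [-11.0, 2.3, 1.5]
opening: 0.001
grip_force: 4.7
```

Run:
```python
from h import *
c=cam("top");d=cam("side")
a=cv2.resize(c["color"][130:240,120:270],None,fx=3.5,fy=3.5,interpolation=cv2.INTER_CUBIC)
b=cv2.resize(d["color"][60:188,270:390],None,fx=3,fy=3,interpolation=cv2.INTER_CUBIC)[:385]
b=np.pad(b,((0,385-b.shape[0]),(0,0),(0,0)))
o=np.hstack([a[:,:430],b]);print(o.shape);cv2.imwrite("pics/t2.png",o[:,:,::-1])
```

```text
(385, 790, 3)
```

View pics/t2.png

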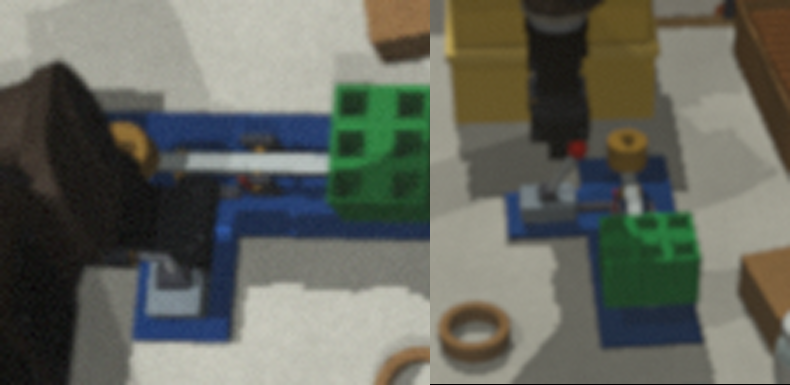

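The side crop shows the gripper behind the red ball with the lever over the base. The −11 N reading means the lever is at its stop, so I back off, rise and measure.

Emit:
{"fn": "carry_out", "kwargs": {
  "motion": [
    [15,0,0,0,1],
    [25,0,0,0,1],
    [20,-20,-40,0,0.6],
    [0,-45,-45,0,0.6],
    [0,-45,-45,0,0.6],
    [0,-45,-20,0,0.6],
    [0,-45,0,0,0.6],
    [0,-45,0,0,0.6],
    [0,-45,0,0,0.6],
    [0,-45,0,0,0.6],
    [0,-20,0,0,0.6]
  ]
}}

```text
t: 4.3
eef_pos: [460.1, -8.4, 229.2]
tcp_rot: [-3.141, 0.001, 3.14]
ft_force: [-0.2, 0.5, 0.7]
opening: 0.399
grip_force: 0.0
```

Run:
```python
from h import *
a,b=cam("top"),cam("side")
print(env.state()["eef_pos"])
for c,w in((a,(130,150,215,225)),(b,(285,85,350,140))):
    try: print(red(c,w))
    except Exception as e: print(e)
try: print(tri(a,red(a,(130,150,215,225))[0],b,red(b,(285,85,350,140))[0]))
except Exception as e: print(e)
for p in pens(a): print(p)
# wells: dark green inside cup
h=hsv(a);m=(h[...,0]>40)&(h[...,0]<85)&(h[...,1]>90)&(h[...,2]>30)
B=max(blobs(m,100),key=lambda q:q[1])[2]
ys,xs=np.where(B);print(xs.min(),xs.max(),ys.min(),ys.max())
o=a["color"][145:210,200:260];cv2.imwrite("pics/cup.png",cv2.resize(o,None,fx=9,fy=9,interpolation=cv2.INTER_CUBIC)[:,:,::-1])
```

```text
[460.27521037  -7.59890062 229.12810395]
(array([162.1627907, 191.6744186]), np.int32(43))
(array([318.9 , 108.95]), np.int32(20))
(array([542.60532172, 333.43113417, 101.76648273]), np.float64(0.47650159948854937))
(array([ 610.6, -373.7]), -0.015, np.float64(138.1), array([391. , 187.3]), array([90., 73., 58.]))
(array([ 590.1, -213.9]), -0.019, np.float64(137.4), array([341.6, 191.5]), array([90., 73., 58.]))
(array([581.4, -15.7]), 0.011, np.float64(110.5), array([280.7, 186.5]), array([52., 48., 43.]))
(array([ 569.8, -132.1]), 0.131, np.float64(137.0), array([316.2, 196.7]), array([149., 131.,  96.]))
213 245 155 183
```

View pics/cup.png

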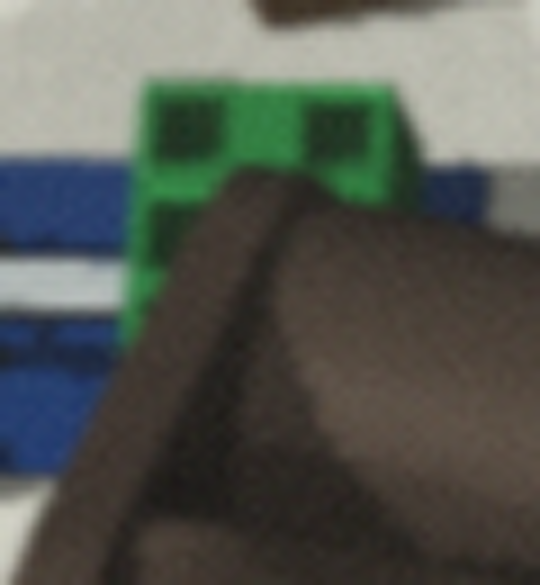

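The lever is arrested: the ball is now at x≈543, after about 72 mm of travel. The crop shows the cup's far wells at about (221,159) and (237.6,160), with the arm covering the rest. Next is the first pen.

```bash
python3 -c "
from h import *
go(491.3,-65.3,14,np.pi+.17)"
```

```text
at [460.3  -7.6 229.1] 3.138 turn -9.9 shift [-20.8 -62.1 215.1]
```

Emit:
{"fn": "carry_out", "kwargs": {
  "motion": [
    [0,0,0,-5,0.6],
    [0,0,0,-4.9,0.6],
    [-10,-31,40,0,0.6],
    [-11,-31,40,0,0.6],
    [0,0,40,0,0.6],
    [0,0,40,0,0.6],
    [0,0,30,0,0.6],
    [0,0,0,0,0.6]
  ]
}}

```text
t: 5.2
eef_pos: [488.9, -59.6, 38.6]
tcp_rot: [3.139, -0.005, -2.968]
ft_force: [0.2, 0.6, 0.7]
opening: 0.4
grip_force: 0.0
```

Run:
```python
from h import *
go(491.3,-65.3,14,np.pi+.17)
d=cam("side")
cv2.imwrite("pics/g1.png",cv2.resize(d["color"][120:260,260:420],None,fx=4,fy=4,interpolation=cv2.INTER_CUBIC)[:,:,::-1])
for p in pens(d): print(p)
a=cam("top")
cv2.imwrite("pics/x.png",a["color"][140:230,190:320][:,:,::-1])
```

```text
at [488.9 -59.6  38.6] -2.968 turn 0.2 shift [-1.4 -6.  24.6]
(array([538.4, -58.7]), 0.187, np.float64(137.4), array([323.9, 201.9]), array([88., 73., 55.]))
(array([ 568.7, -133.7]), 0.126, np.float64(137.9), array([334.5, 218.8]), array([110.,  97.,  72.]))
(array([ 590.5, -216. ]), -0.018, np.float64(138.1), array([344.1, 239. ]), array([77., 64., 50.]))
(array([ 611.9, -375.5]), -0.022, np.float64(137.8), array([357. , 283.7]), array([83., 68., 52.]))
```

View pics/g1.png

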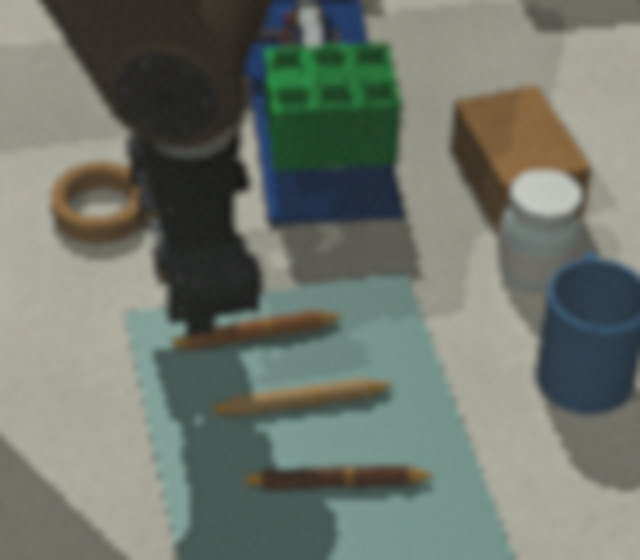

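The fingers are above pen 1's near end at crop (200,330), about 6 mm off sideways. I correct that, descend and grip.

Emit:
{"fn": "carry_out", "kwargs": {
  "motion": [
    [-1,-5,0,0,0.6],
    [0,0,14,0,0.6],
    [0,0,11,0,0.6],
    [0,0,0,0,0.7],
    [0,0,0,0,1],
    [0,0,0,0,1],
    [0,0,0,0,1],
    [0,0,0,0,1],
    [0,0,0,0,1]
  ]
}}

```text
t: 6.2
eef_pos: [492.2, -65.5, 17.2]
tcp_rot: [-3.141, 0.001, -2.969]
ft_force: [-0.8, 0.6, 7.0]
opening: 0.168
grip_force: 30.0
```

Emit:
{"fn": "carry_out", "kwargs": {
  "motion": [
    [0,0,-15,0,1],
    [0,0,-30,0,1],
    [0,0,-40,0,1],
    [0,0,-45,0,1],
    [0,0,-45,0,1],
    [0,0,0,0,1]
  ]
}}

```text
t: 6.8
eef_pos: [493.8, -65.8, 196.8]
tcp_rot: [-3.138, 0.008, -2.968]
ft_force: [-0.1, 0.3, -0.4]
opening: 0.171
grip_force: 30.0
```

Run:
```python
from h import *
print(env.state()["tcp_rot"])
d=cam("side");a=cam("top")
A=cv2.resize(d["color"][100:240,240:400],None,fx=2.5,fy=2.5,interpolation=cv2.INTER_CUBIC)
B=cv2.resize(a["color"][130:270,200:360],None,fx=2.5,fy=2.5,interpolation=cv2.INTER_CUBIC)
cv2.imwrite("pics/g2.png",np.hstack([A,B])[:,:,::-1])
```

```text
[-3.13788249  0.0080972  -2.96835881]
```

View pics/g2.png

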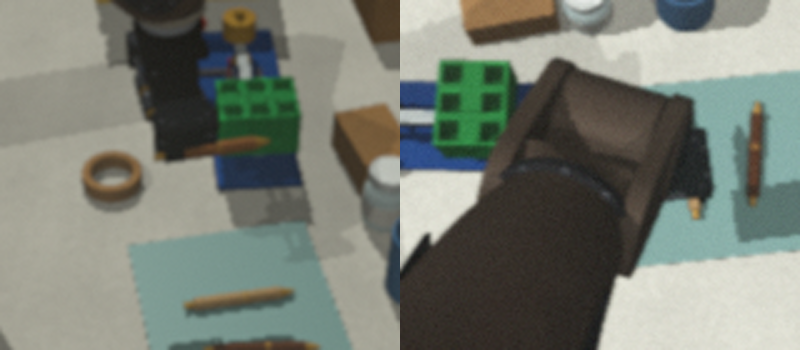

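Left (side): pen 1 is held horizontally, rigid in the grip, at crop (215,148). Right (top): its button end shows at (695,207). The tool cannot tilt, so the pen has to pivot within the grip. Low over the mat, I'll see how grip force depends on closure.

Emit:
{"fn": "carry_out", "kwargs": {
  "motion": [
    [0,0,45,0,1],
    [0,0,45,0,1],
    [0,0,35,0,1],
    [0,0,0,0,1],
    [0,0,0,0,0.84]
  ]
}}

```text
t: 7.4
eef_pos: [491.5, -65.3, 66.0]
tcp_rot: [3.14, -0.003, -2.969]
ft_force: [-0.5, 0.6, 1.1]
opening: 0.166
grip_force: 30.0
```

Emit:
{"fn": "carry_out", "kwargs": {
  "motion": [
    [0,0,0,0,0.834]
  ]
}}

```text
t: 7.5
eef_pos: [492.5, -65.6, 67.7]
tcp_rot: [-3.141, 0.001, -2.969]
ft_force: [-0.2, -0.0, 0.4]
opening: 0.167
grip_force: 28.1
```

Emit:
{"fn": "carry_out", "kwargs": {
  "motion": [
    [0,0,0,0,0.83]
  ]
}}

```text
t: 7.6
eef_pos: [492.6, -65.6, 68.1]
tcp_rot: [-3.141, 0.002, -2.968]
ft_force: [-0.0, -0.6, 0.4]
opening: 0.174
grip_force: 17.1
```

Emit:
{"fn": "carry_out", "kwargs": {
  "motion": [
    [0,0,0,0,0.827]
  ]
}}

```text
t: 7.7
eef_pos: [492.4, -65.5, 67.8]
tcp_rot: [-3.141, 0.002, -2.969]
ft_force: [0.7, -0.8, 1.0]
opening: 0.174
grip_force: 10.7
```

Force tracks closure at about 2 N per 0.001. I loosen until the tip sags.

Emit:
{"fn": "carry_out", "kwargs": {
  "motion": [
    [0,0,0,0,0.825],
    [0,0,0,0,0.825]
  ]
}}

```text
t: 7.9
eef_pos: [492.1, -65.5, 67.1]
tcp_rot: [-3.141, 0.001, -2.969]
ft_force: [-1.1, 0.2, -1.2]
opening: 0.174
grip_force: 6.5
```

Emit:
{"fn": "carry_out", "kwargs": {
  "motion": [
    [0,0,0,0,0.824],
    [0,0,0,0,0.824]
  ]
}}

```text
t: 8.1
eef_pos: [492.0, -65.5, 66.7]
tcp_rot: [3.142, 0.0, -2.969]
ft_force: [-0.2, -0.7, -0.8]
opening: 0.178
grip_force: 5.0
```

```bash
cat >> h.py <<'E'
def held(r=0.5):
    "pose of the held pen in the side view: wood pixels near the tool -> direction in tool's vertical plane"
    c=cam("side");s=env.state();p=s["eef_pos"];w=s["tcp_rot"][2]
    ax=-np.array([np.cos(w),np.sin(w),0]); h=hsv(c)
    m=(h[...,0]<22)&(h[...,1]>85)&(h[...,2]>50)
    uv=np.argwhere(m)[:,::-1]; o,d=ray(c,uv)
    n=np.array([-ax[1],ax[0],0]); P=o+d*(((p-o)@n)/(d@n))[:,None]
    q=np.c_[(P-p)@ax,(P-p)[:,2]]; R=np.hypot(*q.T); k=(R<125)&(q[:,1]<40)&(P[:,2]>5)
    mm=np.zeros(m.shape,np.uint8);mm[uv[k][:,1],uv[k][:,0]]=1
    b=max(blobs(mm,15),key=lambda b:b[1])[2]; sel=b[uv[:,1],uv[:,0]]&k; q=q[sel]
    v=np.linalg.svd(q-q.mean(0),full_matrices=False)[2][0]; v*=np.sign(v[0]-v[1])
    t=(q-q.mean(0))@v
    print("pen pitch below horizontal (deg)",round(np.degrees(np.arctan2(-v[1],v[0])),1),"ends",(q.mean(0)+t.min()*v).round(0),(q.mean(0)+t.max()*v).round(0),len(q))
E
python3 -c "
from h import *
held()"
```

```text
pen pitch below horizontal (deg) 4.0 ends [51. -4.] [114.  -8.] 72
```

Emit:
{"fn": "carry_out", "kwargs": {
  "motion": [
    [0,0,0,0,0.823],
    [0,0,0,0,0.823]
  ]
}}

```text
t: 8.35
eef_pos: [492.0, -65.4, 66.6]
tcp_rot: [3.141, -0.0, -2.969]
ft_force: [-0.2, -0.1, 0.2]
opening: 0.177
grip_force: 3.8
```

```bash
python3 -c "
from h import *
held()"
```

```text
pen pitch below horizontal (deg) 2.5 ends [51. -5.] [114.  -7.] 69
```

Emit:
{"fn": "carry_out", "kwargs": {
  "motion": [
    [0,0,0,0,0.8222],
    [0,0,0,0,0.8222]
  ]
}}

```text
t: 8.6
eef_pos: [492.0, -65.4, 66.6]
tcp_rot: [3.141, 0.0, -2.969]
ft_force: [-0.5, 0.3, -0.7]
opening: 0.183
grip_force: 2.9
```

```bash
python3 -c "
from h import *
held()"
```

```text
pen pitch below horizontal (deg) 1.9 ends [51. -5.] [114.  -7.] 70
```

Emit:
{"fn": "carry_out", "kwargs": {
  "motion": [
    [0,0,0,0,0.8212],
    [0,0,0,0,0.8212]
  ]
}}

```text
t: 8.85
eef_pos: [492.0, -65.4, 66.7]
tcp_rot: [3.142, 0.0, -2.969]
ft_force: [-0.2, -0.3, -0.8]
opening: 0.177
grip_force: 1.6
```

Emit:
{"fn": "carry_out", "kwargs": {
  "motion": [
    [0,0,0,0,0.8205],
    [0,0,0,0,0.8205]
  ]
}}

```text
t: 9.05
eef_pos: [492.0, -65.4, 66.7]
tcp_rot: [3.141, 0.0, -2.969]
ft_force: [0.9, 0.4, 0.4]
opening: 0.181
grip_force: 0.4
```

```bash
python3 -c "
from h import *
held()"
```

```text
pen pitch below horizontal (deg) 27.5 ends [ 16. -13.] [ 95. -55.] 82
```

At about 0.5–1 N the pen sags in the grip. I lift gently with that grip so the tip keeps falling.

Emit:
{"fn": "carry_out", "kwargs": {
  "motion": [
    [0,0,0,0,0.8208],
    [0,0,-10,0,0.8208],
    [0,0,-10,0,0.8208],
    [0,0,-10,0,0.8208],
    [0,0,0,0,0.8208]
  ]
}}

```text
t: 9.6
eef_pos: [492.6, -65.6, 98.4]
tcp_rot: [-3.14, 0.002, -2.968]
ft_force: [-0.5, -1.0, 0.4]
opening: 0.181
grip_force: 0.4
```

```bash
python3 -c "
from h import *
held()"
```

```text
pen pitch below horizontal (deg) 43.2 ends [  8. -19.] [ 74. -82.] 65
```

Emit:
{"fn": "carry_out", "kwargs": {
  "motion": [
    [0,0,-10,0,0.8208],
    [0,0,-10,0,0.8208],
    [0,0,-10,0,0.8208],
    [0,0,-10,0,0.8208],
    [0,0,0,0,0.8208],
    [0,0,0,0,0.8208]
  ]
}}

```text
t: 10.25
eef_pos: [492.0, -65.4, 136.9]
tcp_rot: [-3.141, 0.001, -2.969]
ft_force: [-0.3, 0.2, -0.1]
opening: 0.177
grip_force: 0.0
```

```bash
python3 -c "
from h import *
held()"
```

```text
pen pitch below horizontal (deg) 1.4 ends [-106.   17.] [-41.  15.] 135
```

Run:
```python
from h import *
d=cam("side")
cv2.imwrite("pics/g3.png",cv2.resize(d["color"][100:240,240:400],None,fx=3,fy=3,interpolation=cv2.INTER_CUBIC)[:,:,::-1])
for p in pens(d): print(p)
```

```text
(array([ 570.3, -133.7]), 0.135, np.float64(134.9), array([335. , 218.8]), array([109.,  97.,  72.]))
(array([ 590.5, -215.7]), -0.021, np.float64(138.1), array([343.6, 238.9]), array([78., 65., 51.]))
(array([ 611.9, -375.3]), -0.022, np.float64(137.8), array([356.9, 283.7]), array([79., 65., 51.]))
```

View pics/g3.png

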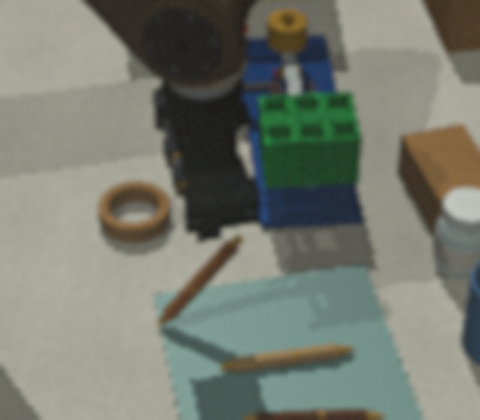

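The grip became too loose: pen 1 slid out and is caught mid-fall in the picture, running from (165,320) to (238,240). I let it settle and look again. Next time I'll sag in one go with the tip landing on the mat, tighten, then lever the pen upright in a well.

Emit:
{"fn": "carry_out", "kwargs": {
  "motion": [
    [20,0,-30,0,0.6],
    [40,0,-30,0,0.6],
    [30,0,-10,0,0.6],
    [0,0,0,0,0.6],
    [0,0,0,0,0.6],
    [0,0,0,0,0.6],
    [0,0,0,0,0.6]
  ]
}}

```text
t: 11.05
eef_pos: [403.9, -80.9, 206.0]
tcp_rot: [3.141, -0.001, -2.968]
ft_force: [0.2, 0.6, 0.3]
opening: 0.398
grip_force: 0.0
```

Run:
```python
from h import *
print(env.state()["eef_pos"])
d=cam("side");a=cam("top")
for p in pens(d)+pens(a): print(p)
A=cv2.resize(d["color"][100:240,240:400],None,fx=2.5,fy=2.5,interpolation=cv2.INTER_CUBIC)
B=cv2.resize(a["color"][130:270,200:360],None,fx=2.5,fy=2.5,interpolation=cv2.INTER_CUBIC)
cv2.imwrite("pics/g4.png",np.hstack([A,B])[:,:,::-1])
```

```text
[403.86844753 -80.853323   206.03138794]
(array([518.2, -52.9]), 0.208, np.float64(135.6), array([317. , 200.9]), array([103.,  85.,  63.]))
(array([ 570.3, -133.5]), 0.127, np.float64(134.8), array([334.8, 218.8]), array([115., 102.,  76.]))
(array([ 592. , -215.6]), -0.029, np.float64(135.0), array([343.6, 238.9]), array([82., 69., 54.]))
(array([ 612. , -375.3]), -0.019, np.float64(137.7), array([357. , 283.7]), array([84., 70., 54.]))
(array([ 610.6, -373.8]), -0.011, np.float64(138.1), array([391. , 187.5]), array([95., 77., 60.]))
(array([ 590.1, -213.9]), -0.021, np.float64(137.4), array([341.6, 191.7]), array([92., 75., 58.]))
(array([ 546.9, -113.3]), 0.497, np.float64(150.9), array([310.3, 203.5]), array([96., 84., 65.]))
```

View pics/g4.png

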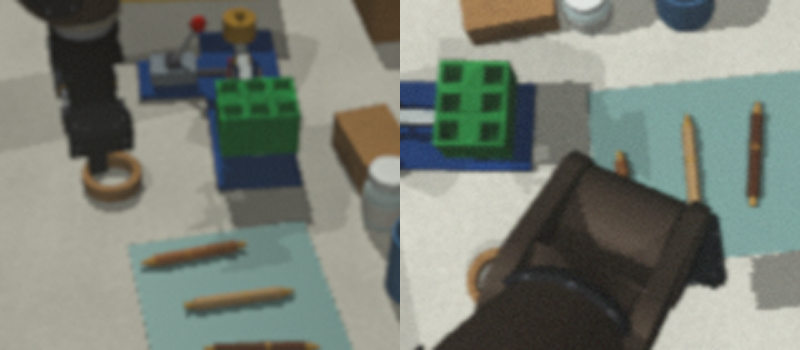

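Pen 1 is flat on the mat again: side crop (195,255), top crop (622,165). Its fall may have reversed it, so I compare the end shapes up close.

Run:
```python
from h import *
d=cam("side");d0=cv2.imread("pics/side0.png")[:,:,::-1]
f=lambda im,x,y:cv2.resize(im[y:y+28,x:x+66],None,fx=6,fy=6,interpolation=cv2.INTER_CUBIC)
cv2.imwrite("pics/ends.png",np.vstack([np.hstack([f(d0,292,190),f(d["color"],284,188)]),np.hstack([f(d0,304,206),f(d0,316,227)])])[:,:,::-1])
```

```text
(no output)
```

View pics/ends.png

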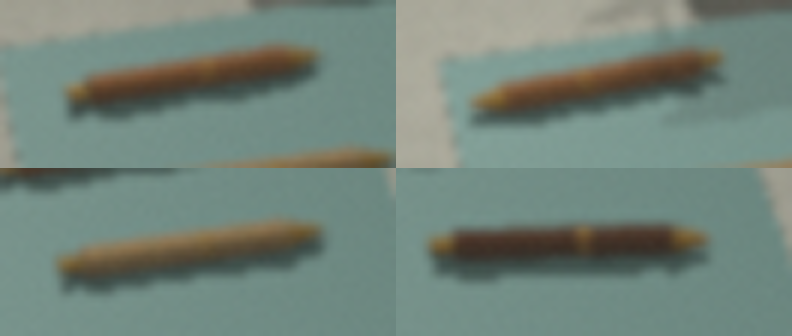

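Confirmed: pen 1 is now reversed, with its taper at the left (robot side) and the button at the right. I'll grip it at its far end.

```bash
python3 -c "
from h import *
go(565,-42.5,40,np.pi+.2)"
```

```text
at [403.6 -80.8 206.2] -2.968 turn -1.5 shift [-165.8    5.5  166.2]
```

Emit:
{"fn": "carry_out", "kwargs": {
  "motion": [
    [-42,1,0,-1.5,0.6],
    [-42,1,0,0,0.6],
    [-42,2,30,0,0.6],
    [-40,2,40,0,0.6],
    [0,0,40,0,0.6],
    [0,0,36,0,0.6],
    [0,0,20,0,0.6],
    [0,0,0,0,0.6],
    [0,0,0,0,0.6]
  ]
}}

```text
t: 12.1
eef_pos: [559.5, -44.7, 46.4]
tcp_rot: [3.141, -0.0, -2.942]
ft_force: [0.5, -0.1, 0.2]
opening: 0.403
grip_force: 0.0
```

```bash
python3 -c "
from h import *
go(565,-42.5,11.5,np.pi+.2)
for p in pens(cam('side')): print(p)"
```

```text
at [559.5 -44.7  46.4] -2.942 turn -0.0 shift [-5.8  1.  34.9]
(array([517.7, -53.5]), 0.199, np.float64(134.3), array([316.8, 201.1]), array([95., 78., 58.]))
(array([ 569.9, -133.5]), 0.125, np.float64(135.5), array([334.7, 218.8]), array([102.,  90.,  67.]))
(array([ 592. , -215.9]), -0.029, np.float64(135.0), array([343.9, 239. ]), array([69., 59., 46.]))
(array([ 611.9, -375.6]), -0.018, np.float64(137.9), array([356.9, 283.7]), array([75., 62., 47.]))
```

Emit:
{"fn": "carry_out", "kwargs": {
  "motion": [
    [-5,1,15,0,0.6],
    [0,0,12,0,0.6],
    [0,0,7,0,0.6],
    [0,0,0,0,0.6],
    [0,0,0,0,0.65]
  ]
}}

```text
t: 12.65
eef_pos: [563.8, -42.8, 11.9]
tcp_rot: [3.141, -0.0, -2.942]
ft_force: [0.0, -0.7, 0.6]
opening: 0.367
grip_force: 0.0
```

Emit:
{"fn": "carry_out", "kwargs": {
  "motion": [
    [0,0,0,0,0.9],
    [0,0,0,0,0.9],
    [0,0,0,0,0.9],
    [0,0,-15,0,0.9],
    [0,0,-25,0,0.9],
    [0,0,-25,0,0.9],
    [0,0,-20,0,0.9],
    [0,0,0,0,0.9],
    [0,0,0,0,0.826]
  ]
}}

```text
t: 13.55
eef_pos: [563.8, -42.8, 97.2]
tcp_rot: [-3.142, 0.0, -2.942]
ft_force: [-0.8, 0.7, -1.4]
opening: 0.174
grip_force: 10.5
```

Emit:
{"fn": "carry_out", "kwargs": {
  "motion": [
    [0,0,0,0,0.8212],
    [0,0,0,0,0.8205],
    [0,0,0,0,0.8205],
    [0,0,0,0,0.86],
    [0,0,0,0,0.86]
  ]
}}

```text
t: 14.05
eef_pos: [563.9, -42.8, 97.0]
tcp_rot: [3.141, -0.0, -2.942]
ft_force: [-0.1, 0.8, -0.8]
opening: 0.168
grip_force: 30.0
```

```bash
sed -i 's/v\*=np.sign(v\[0\]-v\[1\])/v*=-np.sign(v[1])/' h.py; python3 -c "
from h import *
held()"
```

```text
pen pitch below horizontal (deg) 147.4 ends [-12.  -7.] [-93. -59.] 100
```

The sag is controllable in pulses: 33° so far. I raise and pulse again.

Emit:
{"fn": "carry_out", "kwargs": {
  "motion": [
    [0,0,-20,0,0.86],
    [0,0,-25,0,0.86],
    [0,0,0,0,0.826],
    [0,0,0,0,0.8212],
    [0,0,0,0,0.8205],
    [0,0,0,0,0.86],
    [0,0,0,0,0.86]
  ]
}}

```text
t: 14.8
eef_pos: [563.7, -42.8, 141.6]
tcp_rot: [3.141, -0.001, -2.942]
ft_force: [-0.2, -0.6, -0.5]
opening: 0.168
grip_force: 30.0
```

```bash
python3 -c "
from h import *
held()"
```

```text
pen pitch below horizontal (deg) 148.1 ends [-10.  -8.] [-96. -61.] 108
```

Emit:
{"fn": "carry_out", "kwargs": {
  "motion": [
    [0,0,0,0,0.8212],
    [0,0,0,0,0.8205],
    [0,0,0,0,0.8205],
    [0,0,0,0,0.86],
    [0,0,0,0,0.86]
  ]
}}

```text
t: 15.35
eef_pos: [563.9, -42.8, 142.3]
tcp_rot: [3.142, 0.0, -2.942]
ft_force: [0.4, 0.7, -0.1]
opening: 0.167
grip_force: 30.0
```

```bash
python3 -c "
from h import *
held()"
```

```text
pen pitch below horizontal (deg) 147.2 ends [-9. -6.] [-96. -62.] 109
```

Emit:
{"fn": "carry_out", "kwargs": {
  "motion": [
    [0,0,0,0,0.8212],
    [0,0,0,0,0.8201],
    [0,0,0,0,0.8201],
    [0,0,0,0,0.86],
    [0,0,0,0,0.86]
  ]
}}

```text
t: 15.9
eef_pos: [564.0, -42.8, 142.3]
tcp_rot: [3.142, 0.0, -2.942]
ft_force: [-0.6, -0.2, -0.4]
opening: 0.17
grip_force: 30.0
```

```bash
python3 -c "
from h import *
held()"
```

```text
pen pitch below horizontal (deg) 137.4 ends [-8. -8.] [-80. -74.] 104
```

Emit:
{"fn": "carry_out", "kwargs": {
  "motion": [
    [0,0,0,0,0.8212],
    [0,0,0,0,0.8199],
    [0,0,0,0,0.8199],
    [0,0,0,0,0.86],
    [0,0,0,0,0.86]
  ]
}}

```text
t: 16.45
eef_pos: [563.9, -42.8, 142.3]
tcp_rot: [3.141, 0.0, -2.942]
ft_force: [-0.4, -0.3, -0.5]
opening: 0.165
grip_force: 30.0
```

Run:
```python
from h import *
held()
a=cam("top");h=hsv(a);print(env.state()["eef_pos"])
# cup top face: bright green; well mouths: dark holes inside its hull, rim z=115
m=((h[...,0]>40)&(h[...,0]<85)&(h[...,1]>90)&(h[...,2]>30)).astype(np.uint8);m[:, :205]=0;m[:,260:]=0
g=a["color"][...,1].astype(float)
B=max(blobs(m,100),key=lambda q:q[1])[2]
print(np.percentile(g[B],[5,25,50,75,95]))
top=(B&(g>np.percentile(g[B],50)*.85)).astype(np.uint8)
hull=cv2.convexHull(np.argwhere(top)[:,::-1].astype(np.int32));r=cv2.minAreaRect(hull.astype(np.float32))
print(plane(a,cv2.boxPoints(r),115).round(1))
f=np.zeros_like(top);cv2.fillConvexPoly(f,hull,1)
for ce,n,l in blobs((f==1)&(top==0),12): print(ce.round(1),n,plane(a,[ce],115)[0].round(1))
cv2.imwrite("pics/cup2.png",np.hstack([cv2.resize(x[145:195,205:255],None,fx=7,fy=7,interpolation=cv2.INTER_NEAREST) for x in (a["color"][:,:,::-1],cv2.cvtColor(top*255,cv2.COLOR_GRAY2BGR))]))
```

```text
pen pitch below horizontal (deg) 117.8 ends [ -7. -16.] [-49. -96.] 80
[563.96380227 -42.78008793 142.2770029 ]
[ 58.   82.  119.5 136.  141. ]
[[562.5 181.1 115. ]
 [670.4 177.2 115. ]
 [663.6 113.4 115. ]
 [556.1 118.6 115. ]]
[220.5 159. ] 54 [648.8 162.5 115. ]
[234.5 160.5] 27 [645.7 119.4 115. ]
[219.6 170.8] 59 [611.5 161.6 115. ]
[219.  181.8] 60 [577.2 160.1 115. ]
```

View pics/cup2.png

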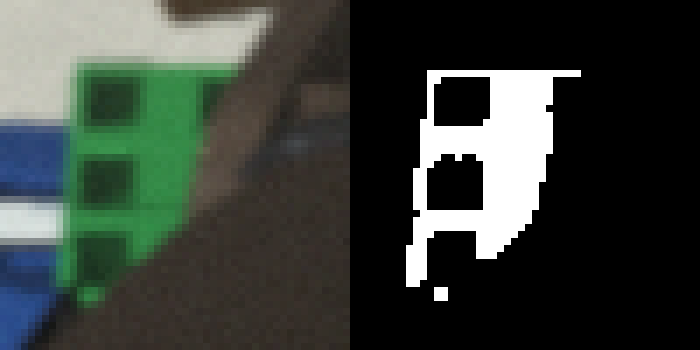

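Pen 1 now leans 62° below horizontal, tip towards the robot. In the crop the cup's +y well column is at crop (112,100), (105,180) and (100,258). The far +y well comes out at about (648,162.6). I go above it.

```bash
python3 -c "
from h import *
go(704,164,236,np.pi+.027)"
```

```text
at [564.  -42.8 142.3] -2.942 turn 9.9 shift [-145.6  202.9  -93.7]
```

Emit:
{"fn": "carry_out", "kwargs": {
  "motion": [
    [0,0,-32,5,0.9],
    [0,0,-32,4.9,0.9],
    [-10,0,-30,0,0.9],
    [-27,40,0,0,0.9],
    [-27,40,0,0,0.9],
    [-27,41,0,0,0.9],
    [-27,41,0,0,0.9],
    [-27,41,0,0,0.9],
    [0,0,0,0,0.9],
    [0,0,0,0,0.9]
  ]
}}

```text
t: 17.55
eef_pos: [703.3, 164.8, 235.3]
tcp_rot: [-3.141, -0.001, -3.114]
ft_force: [0.1, -0.7, 0.7]
opening: 0.165
grip_force: 30.0
```

```bash
cat >> h.py <<'E'
def tipof():
    c=cam("side");a=cam("top");s=env.state();print(np.round(s["eef_pos"],1),np.round(s["tcp_rot"],3))
    return a,c
E
python3 - <<'E'
from h import *
held()
go(704,164,236,np.pi+.027)
d=cam("side");a=cam("top")
A=cv2.resize(d["color"][60:180,290:390],None,fx=4,fy=4,interpolation=cv2.INTER_CUBIC)
B=cv2.resize(a["color"][110:230,190:290],None,fx=4,fy=4,interpolation=cv2.INTER_CUBIC)
cv2.imwrite("pics/w1.png",np.hstack([A,B])[:,:,::-1])
E
```

```text
pen pitch below horizontal (deg) 83.2 ends [79. 41.] [ 91. -57.] 542
at [703.1 163.7 235.8] -3.115 turn -0.0 shift [-0.9  0.3 -0.2]
```

View pics/w1.png

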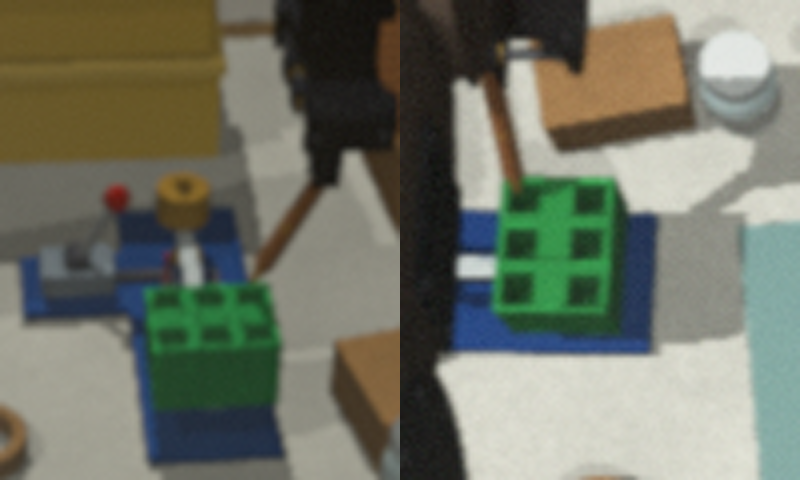

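Both views show pen 1 leaning with its tip just above the far +y well: side tip at (354.5,128), top tip at (218.8,156.8). The whole cup is visible, so I triangulate the tip and measure the wells.

Run:
```python
from h import *
d=cam("side");a=cam("top")
print("tip",tri(a,(218.75,156.75),d,(354.5,128)))
for c,w,z in((a,(205,150,255,200),115),(d,(320,120,365,155),115)):
    h=hsv(c);g=c["color"][...,1].astype(float)
    m=(h[...,0]>40)&(h[...,0]<85)&(h[...,1]>90);k=np.zeros_like(m);k[w[1]:w[3],w[0]:w[2]]=1
    top=(m&k&(g>105)).astype(np.uint8)
    B=max(blobs(top,60),key=lambda q:q[1])[2].astype(np.uint8)
    hull=cv2.convexHull(np.argwhere(B)[:,::-1].astype(np.int32));f=np.zeros_like(B);cv2.fillConvexPoly(f,hull,1)
    for ce,n,l in blobs((f==1)&(B==0),12): print(ce.round(1),n,plane(c,[ce],z)[0].round(1))
```

```text
tip (array([652.80433049, 164.16812366, 133.98639743]), np.float64(6.448209165131623))
[222.1 158.2] 72 [651.4 157.8 115. ]
[236.5 159.5] 54 [649.3 113.6 115. ]
[219.6 170.9] 55 [611.  161.6 115. ]
[236.2 170.5] 57 [614.5 111.4 115. ]
[218.8 181.6] 58 [577.5 160.6 115. ]
[235.4 182.5] 60 [576.9 110.6 115. ]
[341.6 133.7] 39 [612.2 161.7 115. ]
[332.3 135.1] 17 [579.8 155.3 115. ]
[343.3 143.6] 46 [613.4 107.3 115. ]
[333.3 143.1] 23 [580.1 111.5 115. ]
```

Emit:
{"fn": "carry_out", "kwargs": {
  "motion": [
    [3,-1,0,0,0.9],
    [1,0,12,0,0.9],
    [0,0,14,0,0.9],
    [0,0,0,0,0.828],
    [12,0,0,0,0.828],
    [12,0,0,0,0.828],
    [10,0,-1,0,0.828],
    [10,0,2,0,0.828],
    [10,0,3,0,0.828],
    [0,0,0,0,0.828]
  ]
}}

```text
t: 18.8
eef_pos: [644.4, 161.5, 206.1]
tcp_rot: [-3.142, -0.001, -3.115]
ft_force: [-0.2, 0.3, 0.0]
opening: 0.169
grip_force: 2.6
```

Run:
```python
from h import *
d=cam("side");a=cam("top")
A=cv2.resize(d["color"][60:180,290:390],None,fx=4,fy=4,interpolation=cv2.INTER_CUBIC)
B=cv2.resize(a["color"][110:230,190:290],None,fx=4,fy=4,interpolation=cv2.INTER_CUBIC)
cv2.imwrite("pics/w2.png",np.hstack([A,B])[:,:,::-1])
```

```text
(no output)
```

View pics/w2.png

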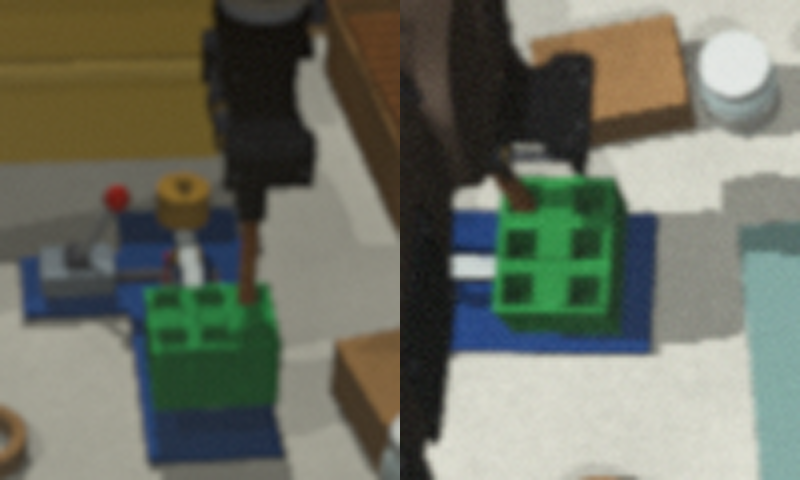

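Pen 1 is nearly vertical with its tip in the far +y well: side (248,270), top (520,195). I lower it, release with the fingers part open and rise.

Emit:
{"fn": "carry_out", "kwargs": {
  "motion": [
    [-2,1,8,0,0.86],
    [-1,0,10,0,0.86],
    [0,0,8,0,0.86],
    [0,0,3,0,0.86],
    [0,0,0,0,0.8],
    [0,0,0,0,0.7],
    [0,0,0,0,0.7],
    [0,0,0,0,0.7]
  ]
}}

```text
t: 19.7
eef_pos: [648.5, 162.5, 177.3]
tcp_rot: [3.142, 0.0, -3.115]
ft_force: [-0.8, -0.1, 0.5]
opening: 0.297
grip_force: 0.0
```

Emit:
{"fn": "carry_out", "kwargs": {
  "motion": [
    [0,0,-20,0,0.7],
    [0,0,-40,0,0.7],
    [0,0,-45,0,0.7],
    [0,-45,0,0,0.7],
    [30,-45,0,0,0.7],
    [40,-45,0,0,0.6],
    [40,-45,0,0,0.6],
    [40,-45,0,0,0.6],
    [40,-45,0,0,0.6],
    [0,-45,0,0,0.6]
  ]
}}

```text
t: 20.7
eef_pos: [492.2, -123.1, 283.1]
tcp_rot: [3.141, -0.0, -3.115]
ft_force: [2.2, 0.7, 0.7]
opening: 0.399
grip_force: 0.0
```

```bash
cat >> h.py <<'E'
def up(win_top=(190,100,260,200),win_side=(310,70,380,160),sat=85):
    "brown blobs about the cup in both views (pens standing)"
    for n,w in(("top",win_top),("side",win_side)):
        c=cam(n);h=hsv(c);m=(h[...,0]<22)&(h[...,1]>sat)&(h[...,2]>50)
        k=np.zeros_like(m);k[w[1]:w[3],w[0]:w[2]]=1
        for ce,a,l in blobs(m&k,12):
            uv=np.argwhere(l)[:,::-1];i,j=uv[:,1].argmin(),uv[:,1].argmax();print(n,ce.round(1),a,"top px",uv[i],"bottom px",uv[j])
E
python3 - <<'E'
from h import *
up()
print(env.state()["eef_pos"])
for n in("top","side"):
    for p in pens(cam(n)): print(n,p)
E
```

```text
top [242.1 129.8] 950 top px [255 114] bottom px [231 146]
top [217.3 155.9] 49 top px [214 150] bottom px [219 161]
side [376.3  78.9] 132 top px [373  70] bottom px [379  94]
side [335.3 109.4] 164 top px [332 103] bottom px [332 116]
side [352.  124.7] 63 top px [352 114] bottom px [351 135]
side [376.7 152.1] 83 top px [375 145] bottom px [375 159]
[ 494.91412646 -126.69831338  282.82170529]
top (array([ 610.6, -373.7]), -0.015, np.float64(138.1), array([391. , 187.2]), array([96., 78., 61.]))
side (array([ 570.3, -133.6]), 0.128, np.float64(134.8), array([334.7, 218.8]), array([112., 100.,  74.]))
side (array([ 590.6, -215.5]), -0.028, np.float64(137.9), array([343.5, 238.9]), array([80., 68., 54.]))
side (array([ 612. , -375.5]), -0.021, np.float64(137.7), array([357.2, 283.7]), array([78., 65., 51.]))
```

```bash
python3 -c "
from h import *
a,d=cam('top'),cam('side')
print(tri(a,(214.5,150),d,(352,113.5)))
go(522.3,-139,45,np.pi+.13)"
```

```text
(array([645.52579669, 159.91403443, 198.69259906]), np.float64(3.797698757072301))
at [ 495.5 -122.1  282.2] -3.115 turn -5.9 shift [-24.4 -20.3 237.2]
```

Emit:
{"fn": "carry_out", "kwargs": {
  "motion": [
    [0,0,35,-5.9,0.6],
    [-12,-10,45,0,0.6],
    [-12,-10,45,0,0.6],
    [0,0,45,0,0.6],
    [0,0,45,0,0.6],
    [0,0,22,0,0.6],
    [0,0,0,0,0.6],
    [0,0,0,0,0.6]
  ]
}}

```text
t: 21.8
eef_pos: [522.3, -138.6, 45.7]
tcp_rot: [3.141, -0.0, -3.011]
ft_force: [-0.2, -0.8, -0.5]
opening: 0.401
grip_force: 0.0
```

```bash
python3 -c "
from h import *
for p in pens(cam('side')): print(p[:3])
go(522.3,-139,11.5,np.pi+.13)"
```

```text
(array([ 570.3, -133.6]), 0.136, np.float64(134.9))
(array([ 590.5, -215.6]), -0.025, np.float64(138.0))
(array([ 611.9, -375.5]), -0.02, np.float64(137.8))
at [ 522.6 -138.9   46.4] -3.011 turn 0.0 shift [ 0.3 -0.  34.9]
```

Emit:
{"fn": "carry_out", "kwargs": {
  "motion": [
    [0,0,17,0,0.6],
    [0,0,12,0,0.6],
    [0,0,5,0,0.6],
    [0,0,0,0,0.7],
    [0,0,0,0,0.9],
    [0,0,0,0,0.9],
    [0,0,0,0,0.9],
    [0,0,0,0,0.9],
    [0,0,-20,0,0.9],
    [0,0,-40,0,0.9],
    [0,0,-40,0,0.9],
    [0,0,-30,0,0.9]
  ]
}}

```text
t: 23.05
eef_pos: [521.9, -139.5, 143.4]
tcp_rot: [-3.141, 0.001, -3.012]
ft_force: [0.4, 0.4, -0.5]
opening: 0.168
grip_force: 30.0
```

Emit:
{"fn": "carry_out", "kwargs": {
  "motion": [
    [0,0,0,0,0.826],
    [0,0,0,0,0.826],
    [0,0,0,0,0.8212],
    [0,0,0,0,0.8203],
    [0,0,0,0,0.8203],
    [0,0,0,0,0.86],
    [0,0,0,0,0.86]
  ]
}}

```text
t: 23.75
eef_pos: [521.7, -139.4, 140.9]
tcp_rot: [3.141, -0.0, -3.012]
ft_force: [0.2, 0.5, -1.3]
opening: 0.167
grip_force: 30.0
```

```bash
python3 -c "
from h import *
held()"
```

```text
pen pitch below horizontal (deg) 53.1 ends [ 14. -17.] [ 65. -86.] 48
```

Emit:
{"fn": "carry_out", "kwargs": {
  "motion": [
    [0,0,0,0,0.826],
    [0,0,0,0,0.8212],
    [0,0,0,0,0.82],
    [0,0,0,0,0.82],
    [0,0,0,0,0.86],
    [0,0,0,0,0.86]
  ]
}}

```text
t: 24.4
eef_pos: [521.8, -139.4, 141.3]
tcp_rot: [3.142, 0.0, -3.012]
ft_force: [0.0, 0.3, -0.8]
opening: 0.165
grip_force: 30.0
```

```bash
python3 -c "
from h import *
held()"
```

```text
pen pitch below horizontal (deg) 67.8 ends [ 10. -23.] [ 40. -99.] 36
```

```bash
python3 -c "
from h import *
go(537,159.4,234,np.pi+.027)"
```

```text
at [ 521.8 -139.5  141.3] -3.012 turn 5.9 shift [-23.3 298.3 -92.7]
```

Emit:
{"fn": "carry_out", "kwargs": {
  "motion": [
    [0,0,-35,5.9,0.9],
    [0,0,-45,0,0.9],
    [-5,20,-13,0,0.9],
    [-5,46,0,0,0.9],
    [-5,46,0,0,0.9],
    [-5,46,0,0,0.9],
    [-3,46,0,0,0.9],
    [0,46,0,0,0.9],
    [0,48,0,0,0.9],
    [0,0,0,0,0.9],
    [0,0,0,0,0.9]
  ]
}}

```text
t: 25.55
eef_pos: [536.6, 159.9, 234.1]
tcp_rot: [-3.141, -0.0, -3.113]
ft_force: [-1.0, -0.4, -1.1]
opening: 0.163
grip_force: 30.0
```

```bash
cat >> h.py <<'E'
def tip(wt,ws,sat=75):
    "lowest brown pixel of the held pen in each view's window; tip by triangulation"
    r=[]
    for n,w in(("top",wt),("side",ws)):
        c=cam(n);h=hsv(c);m=(h[...,0]<24)&(h[...,1]>sat)&(h[...,2]>50)
        k=np.zeros_like(m);k[w[1]:w[3],w[0]:w[2]]=1
        bs=blobs(m&k,8);print(n,[(b[0].round(1).tolist(),int(b[1]),np.argwhere(b[2])[0][::-1].tolist(),np.argwhere(b[2])[-1][::-1].tolist()) for b in bs])
E
python3 - <<'E'
from h import *
go(537,159.4,234,np.pi+.027)
held()
tip((190,140,260,200),(310,85,362,150))
E
```

```text
at [536.6 159.9 234.1] -3.113 turn 0.1 shift [-0.4 -0.5  0.1]
pen pitch below horizontal (deg) 80.4 ends [47.  8.] [ 56. -47.] 167
top [([240.3, 142.1], 158, [226, 140], [235, 146]), ([216.8, 155.3], 50, [213, 150], [220, 162])]
side [([338.4, 91.8], 180, [332, 85], [342, 99]), ([310.0, 95.0], 9, [310, 91], [310, 99]), ([335.3, 109.4], 174, [331, 103], [335, 117]), ([325.6, 118.5], 98, [316, 109], [333, 130]), ([352.4, 123.6], 67, [352, 113], [353, 135])]
```

Run:
```python
from h import *
c=cam("side");o,d=ray(c,[(333,130.5),(316,109)]);print((o+d*((161-o[1])/d[:,1])[:,None]).round(1))
```

```text
[[582.3 161.  130.2]
 [525.3 161.  219.1]]
```

Emit:
{"fn": "carry_out", "kwargs": {
  "motion": [
    [2,0,12,0,0.9],
    [0,0,14,0,0.9],
    [0,0,0,0,0.828],
    [-10,0,0,0,0.828],
    [-10,0,0,0,0.828],
    [-10,0,1,0,0.828],
    [-10,0,2,0,0.828],
    [-3,0,2,0,0.828],
    [0,0,0,0,0.86],
    [0,0,0,0,0.86]
  ]
}}

```text
t: 26.75
eef_pos: [577.6, 160.1, 203.0]
tcp_rot: [-3.142, -0.001, -3.115]
ft_force: [0.3, -0.9, 0.2]
opening: 0.164
grip_force: 30.0
```

Run:
```python
from h import *
go(577,160.5,177,np.pi+.027)
tip((190,140,260,200),(310,100,362,160))
```

```text
at [577.6 160.1 203. ] -3.115 turn -0.0 shift [ 0.6  0.4 26. ]
top [([240.0, 142.2], 162, [226, 140], [232, 147]), ([217.9, 180.3], 24, [216, 177], [219, 183])]
side [([318.7, 108.9], 40, [317, 106], [319, 112]), ([335.0, 119.3], 107, [337, 108], [333, 135]), ([352.4, 123.4], 69, [352, 113], [352, 135])]
```

Emit:
{"fn": "carry_out", "kwargs": {
  "motion": [
    [0,0,9,0,0.86],
    [0,0,9,0,0.86],
    [0,0,7,0,0.86],
    [0,0,0,0,0.8],
    [0,0,0,0,0.7],
    [0,0,0,0,0.7],
    [0,0,0,0,0.7],
    [0,0,-20,0,0.7],
    [0,0,-40,0,0.7],
    [0,0,-45,0,0.7],
    [20,-45,0,0,0.7]
  ]
}}

```text
t: 27.95
eef_pos: [562.0, 117.1, 288.9]
tcp_rot: [3.14, 0.01, -3.111]
ft_force: [0.9, -1.6, -1.8]
opening: 0.302
grip_force: 0.0
```

Run:
```python
from h import *
up((200,148,260,200),(320,100,362,160))
for p in pens(cam("side")): print(p[:3])
go(542.5,-213,200,np.pi-.024)
```

```text
side [335.3 109.4] 167 top px [331 103] bottom px [332 116]
side [320.6 108.8] 12 top px [320 106] bottom px [320 111]
side [352.5 123.6] 60 top px [353 113] bottom px [351 134]
side [328.3 124.3] 57 top px [326 115] bottom px [330 135]
(array([ 590.5, -215.8]), -0.034, np.float64(137.9))
(array([ 611.9, -375.6]), -0.017, np.float64(137.9))
at [558.7 113.2 284.4] -3.117 turn 2.8 shift [   8.3 -326.5   84.4]
```

Pen 3 stands in the near +y well. Next is the dark pen at y≈−214.

Emit:
{"fn": "carry_out", "kwargs": {
  "motion": [
    [0,-40,0,2.8,0.7],
    [2,-48,0,0,0.6],
    [2,-48,0,0,0.6],
    [2,-48,10,0,0.6],
    [2,-48,30,0,0.6],
    [0,-48,45,0,0.6],
    [0,-46,45,0,0.6],
    [0,0,45,0,0.6],
    [0,0,45,0,0.6],
    [0,0,20,0,0.6],
    [0,0,0,0,0.6],
    [0,0,0,0,0.6]
  ]
}}

```text
t: 29.3
eef_pos: [547.2, -183.5, 67.9]
tcp_rot: [3.141, 0.0, 3.119]
ft_force: [-0.5, -0.7, -0.4]
opening: 0.399
grip_force: 0.0
```

```bash
python3 -c "
from h import *
for p in pens(cam('side')): print(p[:3])
go(542.3,-213.3,11.5,np.pi-.025)"
```

```text
(array([ 614. , -221.2]), -0.013, np.float64(137.9))
(array([ 611.9, -375.9]), -0.027, np.float64(137.8))
at [ 547.4 -183.7   68.7] 3.12 turn 0.2 shift [  4.4 -29.8  57.2]
```

The pen was knocked to about (614,−220), so I retarget.

```bash
python3 -c "
from h import *
for n in ('top','side'):
  for p in pens(cam(n)): print(n,p[:4])
go(565.8,-219.3,45,np.pi-.015)"
```

```text
top (array([ 584.2, -239.7]), -0.27, np.float64(194.1), array([352. , 185.6]))
top (array([ 610.6, -373.7]), -0.02, np.float64(138.1), array([391. , 187.1]))
side (array([ 614. , -221.4]), -0.012, np.float64(137.9), array([352.5, 240. ]))
side (array([ 611.9, -375.8]), -0.023, np.float64(137.8), array([356.7, 283.8]))
at [ 547.4 -183.8   69.2] 3.119 turn -0.4 shift [-18.9 -35.2  24.2]
```

Emit:
{"fn": "carry_out", "kwargs": {
  "motion": [
    [-9,-18,0,0,0.6],
    [-9,-18,0,0,0.6],
    [0,0,22,0,0.6],
    [0,0,0,0,0.6],
    [0,0,0,0,0.6]
  ]
}}

```text
t: 29.95
eef_pos: [563.8, -219.9, 46.5]
tcp_rot: [-3.142, 0.0, 3.119]
ft_force: [-0.6, 0.2, -0.0]
opening: 0.4
grip_force: 0.0
```

```bash
python3 -c "
from h import *
for p in pens(cam('side')): print(p[:4])
go(565.5,-219.6,11.5,np.pi-.015)"
```

```text
(array([ 614.1, -221.3]), -0.014, np.float64(137.7), array([352.9, 240. ]))
(array([ 612. , -375.9]), -0.026, np.float64(137.7), array([356.9, 283.8]))
at [ 564.  -220.    46.8] 3.119 turn -0.4 shift [-1.5  0.4 35.3]
```

Emit:
{"fn": "carry_out", "kwargs": {
  "motion": [
    [-1,0,17,0,0.6],
    [0,0,12,0,0.6],
    [0,0,6,0,0.6],
    [0,0,0,0,0.7],
    [0,0,0,0,0.9],
    [0,0,0,0,0.9],
    [0,0,0,0,0.9],
    [0,0,0,0,0.9],
    [0,0,-20,0,0.9],
    [0,0,-40,0,0.9],
    [0,0,-40,0,0.9],
    [0,0,-30,0,0.9]
  ]
}}

```text
t: 31.2
eef_pos: [564.9, -220.1, 143.0]
tcp_rot: [-3.141, 0.001, 3.119]
ft_force: [0.6, 0.6, -0.2]
opening: 0.166
grip_force: 30.0
```

Emit:
{"fn": "carry_out", "kwargs": {
  "motion": [
    [0,0,0,0,0.826],
    [0,0,0,0,0.826],
    [0,0,0,0,0.8212],
    [0,0,0,0,0.8203],
    [0,0,0,0,0.8203],
    [0,0,0,0,0.86],
    [0,0,0,0,0.86]
  ]
}}

```text
t: 31.9
eef_pos: [564.7, -220.1, 140.3]
tcp_rot: [3.141, -0.0, 3.119]
ft_force: [-1.2, -0.1, -0.2]
opening: 0.167
grip_force: 30.0
```

```bash
python3 -c "
from h import *
held()"
```

```text
pen pitch below horizontal (deg) 54.0 ends [ 25. -35.] [ 47. -65.] 19
```

Emit:
{"fn": "carry_out", "kwargs": {
  "motion": [
    [0,0,0,0,0.826],
    [0,0,0,0,0.8212],
    [0,0,0,0,0.82],
    [0,0,0,0,0.82],
    [0,0,0,0,0.86],
    [0,0,0,0,0.86]
  ]
}}

```text
t: 32.55
eef_pos: [564.8, -220.1, 140.7]
tcp_rot: [3.142, 0.0, 3.119]
ft_force: [0.5, 0.3, -0.3]
opening: 0.164
grip_force: 30.0
```

Run:
```python
from h import *
held()
go(612,108,234,np.pi+.027)
```

```text
Traceback (most recent call last):
  File "h.py", line 55, in held
    b=max(blobs(mm,15),key=lambda b:b[1])[2]; sel=b[uv[:,1],uv[:,0]]&k; q=q[sel]
      ~~~^^^^^^^^^^^^^^^^^^^^^^^^^^^^^^^^
ValueError: max() iterable argument is empty
```

```bash
sed -i 's/def held(r=0.5):/def held(sat=85,val=50):/; s/m=(h\[...,0\]<22)&(h\[...,1\]>85)&(h\[...,2\]>50)$/m=(h[...,0]<22)\&(h[...,1]>sat)\&(h[...,2]>val)/' h.py
python3 - <<'E'
from h import *
for s,v in((75,40),(60,30)):
    try: held(s,v)
    except Exception as e: print(s,v,e)
go(605,111,234,np.pi+.027)
E
```

```text
pen pitch below horizontal (deg) 67.0 ends [ 12. -26.] [ 42. -97.] 33
pen pitch below horizontal (deg) 66.6 ends [  9. -21.] [ 42. -97.] 50
at [ 564.8 -220.1  140.6] 3.119 turn -2.8 shift [-49.2 329.9 -93.4]
```

Emit:
{"fn": "carry_out", "kwargs": {
  "motion": [
    [0,0,-35,-2.8,0.9],
    [0,0,-45,0,0.9],
    [-5,20,-13,0,0.9],
    [-8,46,0,0,0.9],
    [-8,46,0,0,0.9],
    [-8,46,0,0,0.9],
    [-8,46,0,0,0.9],
    [-7,46,0,0,0.9],
    [-5,46,0,0,0.9],
    [-1,34,0,0,0.9],
    [0,0,0,0,0.9],
    [0,0,0,0,0.9]
  ]
}}

```text
t: 33.9
eef_pos: [605.9, 111.7, 233.6]
tcp_rot: [-3.142, -0.0, -3.114]
ft_force: [0.2, 0.2, 0.6]
opening: 0.164
grip_force: 30.0
```

Run:
```python
from h import *
go(606,111.8,234,np.pi+.027)
c=cam("side");h=hsv(c);m=(h[...,0]<22)&(h[...,1]>60)&(h[...,2]>30)
k=np.zeros_like(m);k[100:160,322:375]=1
for ce,n,l in blobs(m&k,10):
    uv=np.argwhere(l)[:,::-1]; e=uv[[0,-1]]; o,d=ray(c,e); print(ce.round(1),n,e.tolist(),(o+d*((113-o[1])/d[:,1])[:,None]).round(1).tolist())
```

```text
at [605.9 111.7 233.6] -3.114 turn 0.1 shift [-0.1  0.1 -0.4]
[331.6 115.8] 212 [[331, 103], [331, 135]] [[570.1, 113.0, 272.0], [572.0, 113.0, 148.1]]
[350.7 124.2] 127 [[352, 113], [354, 138]] [[637.3, 113.0, 232.4], [648.8, 113.0, 132.6]]
[373.8 152.7] 19 [[374, 145], [374, 159]] [[718.4, 113.0, 100.0], [723.5, 113.0, 37.7]]
```

Emit:
{"fn": "carry_out", "kwargs": {
  "motion": [
    [0,0,12,0,0.9],
    [0,0,14,0,0.9],
    [0,0,0,0,0.828],
    [-10,0,0,0,0.828],
    [-10,0,0,0,0.828],
    [-10,0,1,0,0.828],
    [-10,0,2,0,0.828],
    [-4,0,2,0,0.828],
    [0,0,0,0,0.86],
    [0,0,0,0,0.86]
  ]
}}

```text
t: 34.95
eef_pos: [649.8, 112.3, 202.3]
tcp_rot: [3.142, -0.001, -3.115]
ft_force: [-0.7, -0.0, -1.0]
opening: 0.168
grip_force: 30.0
```

Run:
```python
from h import *
go(649.4,113,177,np.pi+.027)
c=cam("side");h=hsv(c);m=(h[...,0]<22)&(h[...,1]>60)&(h[...,2]>30)
k=np.zeros_like(m);k[112:160,322:375]=1
for ce,n,l in blobs(m&k,10):
    uv=np.argwhere(l)[:,::-1]; e=uv[[0,-1]]; o,d=ray(c,e); print(ce.round(1),n,e.tolist(),(o+d*((113-o[1])/d[:,1])[:,None]).round(1).tolist())
```

```text
at [649.8 112.3 202.3] -3.115 turn -0.0 shift [ 0.3  0.7 25.3]
[331.4 119.5] 144 [[329, 112], [331, 135]] [[564.3, 113.0, 238.9], [572.0, 113.0, 148.1]]
[353.8 131.5] 97 [[351, 118], [356, 143]] [[635.0, 113.0, 213.4], [656.6, 113.0, 111.1]]
[373.8 152.7] 18 [[374, 145], [374, 159]] [[718.4, 113.0, 100.0], [723.5, 113.0, 37.7]]
```

Emit:
{"fn": "carry_out", "kwargs": {
  "motion": [
    [0,0,9,0,0.86],
    [0,0,9,0,0.86],
    [0,0,7,0,0.86],
    [0,0,0,0,0.86],
    [0,0,0,0,0.8],
    [0,0,0,0,0.7],
    [0,0,0,0,0.7],
    [0,0,0,0,0.7]
  ]
}}

```text
t: 35.8
eef_pos: [650.2, 112.2, 177.9]
tcp_rot: [3.141, 0.001, -3.115]
ft_force: [-0.1, -0.3, -0.1]
opening: 0.3
grip_force: 0.0
```

Emit:
{"fn": "carry_out", "kwargs": {
  "motion": [
    [0,0,-20,0,0.7],
    [0,0,-40,0,0.7],
    [0,0,-45,0,0.7],
    [10,-45,0,0,0.7],
    [10,-48,0,0,0.6],
    [10,-48,0,0,0.6],
    [10,-48,0,0,0.6],
    [10,-48,0,0,0.6],
    [10,-48,0,0,0.6],
    [10,-48,0,0,0.6],
    [10,-48,0,0,0.6],
    [0,-48,0,0,0.6]
  ]
}}

```text
t: 37.0
eef_pos: [580.3, -320.8, 283.3]
tcp_rot: [-3.141, 0.0, -3.116]
ft_force: [0.8, 0.0, 0.3]
opening: 0.401
grip_force: 0.0
```

Run:
```python
from h import *
c=cam("side");h=hsv(c);m=(h[...,0]<22)&(h[...,1]>60)&(h[...,2]>30)
k=np.zeros_like(m);k[100:160,322:375]=1
for ce,n,l in blobs(m&k,10):
    uv=np.argwhere(l)[:,::-1]; e=uv[[0,-1]]; print(ce.round(1),n,e.tolist())
for n in ('top','side'):
  for p in pens(cam(n)): print(n,p[:4])
go(563.3,-373.8,45,np.pi-.02)
```

```text
[354.6 112.8] 994 [[322, 100], [362, 139]]
[346.1 140.8] 10 [[348, 139], [345, 142]]
[373.8 152.7] 19 [[374, 145], [374, 159]]
side (array([ 612. , -375.3]), -0.019, np.float64(137.7), array([357. , 283.7]))
at [ 580.7 -321.3  282.1] -3.119 turn 2.5 shift [ 16.4 -52.8 237.1]
```

Emit:
{"fn": "carry_out", "kwargs": {
  "motion": [
    [0,0,35,2.5,0.6],
    [8,-26,45,0,0.6],
    [8,-27,45,0,0.6],
    [0,0,45,0,0.6],
    [0,0,45,0,0.6],
    [0,0,22,0,0.6],
    [0,0,0,0,0.6],
    [0,0,0,0,0.6]
  ]
}}

```text
t: 37.95
eef_pos: [566.1, -368.0, 51.3]
tcp_rot: [-3.141, 0.001, 3.125]
ft_force: [-0.1, -0.8, 0.4]
opening: 0.399
grip_force: 0.0
```

Run:
```python
from h import *
c=cam("side");h=hsv(c);m=(h[...,0]<22)&(h[...,1]>60)&(h[...,2]>30)
k=np.zeros_like(m);k[100:160,322:375]=1
for ce,n,l in blobs(m&k,10):
    uv=np.argwhere(l)[:,::-1]; e=uv[[0,-1]]; print(ce.round(1),n,e.tolist())
for p in pens(c): print(p[:4])
go(563.2,-374,11.5,np.pi-.02)
```

```text
[335.2 109.3] 184 [[334, 102], [337, 117]]
[353.6 127.7] 137 [[352, 113], [356, 143]]
[328.5 124.4] 76 [[325, 115], [331, 135]]
[333.9 150.6] 198 [[322, 135], [349, 159]]
[373.8 152.7] 19 [[374, 145], [374, 159]]
(array([ 555. , -110.5]), -0.694, np.float64(225.4), array([336.7, 217.4]))
(array([ 612.1, -376.8]), 0.001, np.float64(137.5), array([359.7, 284. ]))
at [ 566.3 -368.4   52.2] 3.125 turn 0.2 shift [ 3.  -5.7 40.7]
```

Emit:
{"fn": "carry_out", "kwargs": {
  "motion": [
    [2,-5,0,0,0.6],
    [0,0,20,0,0.6],
    [0,0,12,0,0.6],
    [0,0,7,0,0.6],
    [0,0,0,0,0.7],
    [0,0,0,0,0.7]
  ]
}}

```text
t: 38.6
eef_pos: [563.5, -373.7, 11.9]
tcp_rot: [-3.141, 0.0, 3.124]
ft_force: [0.5, -0.2, 0.3]
opening: 0.317
grip_force: 0.0
```

Emit:
{"fn": "carry_out", "kwargs": {
  "motion": [
    [0,0,0,0,0.9],
    [0,0,0,0,0.9],
    [0,0,0,0,0.9],
    [0,0,0,0,0.9],
    [0,0,-20,0,0.9],
    [0,0,-40,0,0.9],
    [0,0,-40,0,0.9],
    [0,0,-30,0,0.9],
    [0,0,0,0,0.9]
  ]
}}

```text
t: 39.5
eef_pos: [564.6, -374.6, 146.0]
tcp_rot: [-3.137, 0.006, 3.125]
ft_force: [0.6, 0.4, -0.8]
opening: 0.168
grip_force: 30.0
```

Emit:
{"fn": "carry_out", "kwargs": {
  "motion": [
    [0,0,0,0,0.826],
    [0,0,0,0,0.826],
    [0,0,0,0,0.8212],
    [0,0,0,0,0.8203],
    [0,0,0,0,0.8203],
    [0,0,0,0,0.86],
    [0,0,0,0,0.86]
  ]
}}

```text
t: 40.2
eef_pos: [563.3, -373.6, 141.3]
tcp_rot: [3.141, -0.0, 3.124]
ft_force: [-0.4, -0.5, -0.5]
opening: 0.169
grip_force: 30.0
```

Run:
```python
from h import *
for s,v in((75,40),(60,30)):
    try: held(s,v)
    except Exception as e: print(s,v,e)
```

```text
pen pitch below horizontal (deg) 52.8 ends [ 34. -45.] [ 67. -88.] 40
pen pitch below horizontal (deg) 52.0 ends [ 32. -42.] [ 67. -88.] 52
```

Emit:
{"fn": "carry_out", "kwargs": {
  "motion": [
    [0,0,0,0,0.826],
    [0,0,0,0,0.8212],
    [0,0,0,0,0.82],
    [0,0,0,0,0.82],
    [0,0,0,0,0.86],
    [0,0,0,0,0.86]
  ]
}}

```text
t: 40.9
eef_pos: [563.3, -373.6, 141.4]
tcp_rot: [3.141, 0.0, 3.124]
ft_force: [-0.0, -0.6, -0.8]
opening: 0.167
grip_force: 30.0
```

Run:
```python
from h import *
for s,v in((75,40),(60,30)):
    try: held(s,v)
    except Exception as e: print(s,v,e)
go(534.5,109,234,np.pi+.027)
```

```text
pen pitch below horizontal (deg) 68.9 ends [ 18. -49.] [  38. -100.] 30
pen pitch below horizontal (deg) 68.5 ends [ 16. -43.] [  40. -104.] 43
at [ 563.3 -373.6  141.4] 3.124 turn -2.5 shift [ 15.8 483.2 -92.6]
```

Emit:
{"fn": "carry_out", "kwargs": {
  "motion": [
    [0,0,-35,-2.5,0.9],
    [0,0,-45,0,0.9],
    [1,23,-12,0,0.9],
    [2,48,0,0,0.9],
    [2,48,0,0,0.9],
    [2,48,0,0,0.9],
    [2,48,0,0,0.9],
    [2,48,0,0,0.9],
    [2,48,0,0,0.9],
    [2,48,0,0,0.9],
    [0,48,0,0,0.9],
    [0,48,0,0,0.9]
  ]
}}

```text
t: 42.2
eef_pos: [535.9, 82.7, 233.8]
tcp_rot: [3.142, 0.001, -3.115]
ft_force: [1.1, -0.1, -0.9]
opening: 0.163
grip_force: 30.0
```

Run:
```python
from h import *
go(535.5,109.3,234,np.pi+.027)
```

```text
at [535.9  82.7 233.8] -3.115 turn -0.0 shift [-0.3 26.6 -0.2]
```

Emit:
{"fn": "carry_out", "kwargs": {
  "motion": [
    [0,14,0,0,0.9],
    [0,12.6,0,0,0.9],
    [0,0,0,0,0.9],
    [0,0,0,0,0.9]
  ]
}}

```text
t: 42.6
eef_pos: [535.7, 106.5, 233.4]
tcp_rot: [-3.141, -0.0, -3.116]
ft_force: [-0.8, 0.2, 0.2]
opening: 0.165
grip_force: 30.0
```

```bash
cat >> h.py <<'E'
def chk(y,w=(318,100,375,160)):
    c=cam("side");h=hsv(c);m=(h[...,0]<22)&(h[...,1]>60)&(h[...,2]>30)
    k=np.zeros_like(m);k[w[1]:w[3],w[0]:w[2]]=1
    for ce,n,l in blobs(m&k,10):
        uv=np.argwhere(l)[:,::-1]; e=uv[[0,-1]]; o,d=ray(c,e); print(ce.round(1),n,e.tolist(),(o+d*((y-o[1])/d[:,1])[:,None]).round(1).tolist())
E
python3 - <<'E'
from h import *
go(535.5,109.3,234,np.pi+.027)
chk(110.5)
E
```

```text
at [535.7 106.5 233.4] -3.116 turn -0.1 shift [ 0.2  2.8 -0.6]
[331.8 117.2] 297 [[335, 102], [331, 139]] [[582.3, 110.5, 276.9], [572.0, 110.5, 133.5]]
[353.7 127.8] 137 [[352, 113], [355, 144]] [[637.0, 110.5, 234.2], [653.1, 110.5, 109.0]]
[373.9 152.4] 17 [[374, 145], [374, 159]] [[717.8, 110.5, 102.0], [723.0, 110.5, 39.9]]
```

Emit:
{"fn": "carry_out", "kwargs": {
  "motion": [
    [-2,3,0,0,0.9],
    [0,0,12,0,0.9],
    [0,0,14,0,0.9],
    [0,0,0,0,0.828],
    [-10,0,0,0,0.828],
    [-10,0,0,0,0.828],
    [-10,0,1,0,0.828],
    [-9,0,2,0,0.828],
    [-1,0,2,0,0.828],
    [0,0,0,0,0.86],
    [0,0,0,0,0.86]
  ]
}}

```text
t: 43.75
eef_pos: [577.2, 111.6, 202.3]
tcp_rot: [3.142, -0.001, -3.115]
ft_force: [0.3, -0.1, -0.0]
opening: 0.168
grip_force: 30.0
```

Run:
```python
from h import *
go(577.3,110.5,177,np.pi+.027)
chk(110.5)
```

```text
at [577.2 111.6 202.3] -3.115 turn -0.0 shift [-0.1 -1.1 25.3]
[319.8 108.6] 29 [[318, 106], [318, 112]] [[529.7, 110.5, 264.2], [529.5, 110.5, 241.9]]
[353.6 127.7] 136 [[352, 113], [356, 143]] [[637.0, 110.5, 234.2], [656.2, 110.5, 113.1]]
[330.8 129.7] 120 [[326, 118], [335, 144]] [[554.8, 110.5, 218.2], [585.7, 110.5, 111.9]]
[373.8 152.7] 18 [[374, 145], [374, 159]] [[717.8, 110.5, 102.0], [723.0, 110.5, 39.9]]
```

Emit:
{"fn": "carry_out", "kwargs": {
  "motion": [
    [0,-1,9,0,0.86],
    [0,0,9,0,0.86],
    [0,0,7,0,0.86],
    [0,0,0,0,0.86],
    [0,0,0,0,0.8],
    [0,0,0,0,0.7],
    [0,0,0,0,0.7],
    [0,0,0,0,0.7]
  ]
}}

```text
t: 44.6
eef_pos: [577.6, 110.6, 177.7]
tcp_rot: [3.142, 0.0, -3.115]
ft_force: [0.4, -0.0, 0.3]
opening: 0.301
grip_force: 0.0
```

Emit:
{"fn": "carry_out", "kwargs": {
  "motion": [
    [0,0,-20,0,0.7],
    [0,0,-40,0,0.7],
    [0,0,-45,0,0.7],
    [30,-20,0,0,0.7],
    [45,-20,0,0,0.8],
    [45,-10,0,0,1],
    [40,0,0,0,1],
    [0,0,0,0,1],
    [0,0,0,0,1]
  ]
}}

```text
t: 45.5
eef_pos: [418.9, 56.3, 283.3]
tcp_rot: [-3.142, 0.002, -3.115]
ft_force: [-0.3, -0.1, 0.2]
opening: 0.009
grip_force: 0.0
```

Run:
```python
from h import *
a,d=cam("top"),cam("side");print(env.state()["eef_pos"])
for n in ('top','side'):
  for p in pens(cam(n)): print(n,p[:4])
A=cv2.resize(d["color"][60:180,290:390],None,fx=4,fy=4,interpolation=cv2.INTER_CUBIC)
B=cv2.resize(a["color"][110:230,150:250],None,fx=4,fy=4,interpolation=cv2.INTER_CUBIC)
cv2.imwrite("pics/w3.png",np.hstack([A,B])[:,:,::-1])
```

```text
[419.82840635  56.38257424 282.72673316]
```

View pics/w3.png

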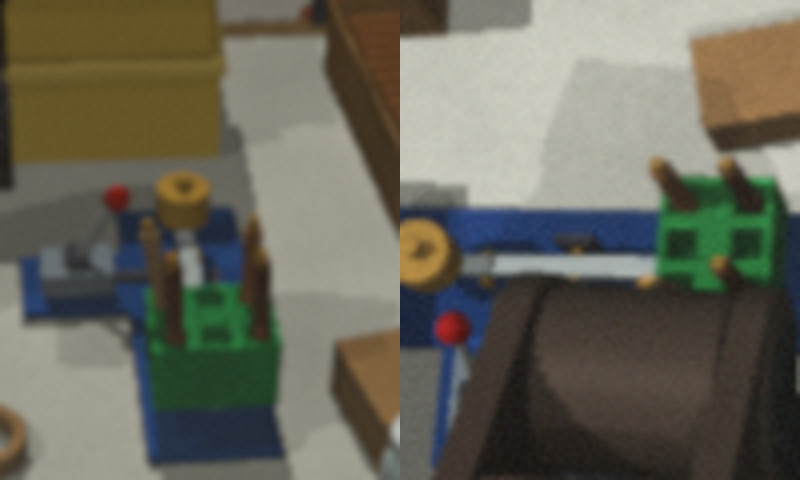

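All four pens stand in the corner wells: side at (150,265), (172,300), (250,265) and (262,295). The mat is empty and the ball is over at arrest, (117,197). To free the beam I'll pinch the ball and carry it along its arc.

```bash
cat >> h.py <<'E'
def ball2(wt=(140,180,185,230),ws=(285,90,335,130)):
    a,b=cam("top"),cam("side");o,d=ray(b,[red(b,ws)[0]]);print("side at y=333",(o+d*((333-o[1])/d[:,1])[:,None]).round(1))
    try: print(tri(a,red(a,wt)[0],b,red(b,ws)[0]))
    except Exception as e: print("top hidden")
E
python3 - <<'E'
from h import *
ball2()
go(542.6,333.4,160,np.pi+.027)
E
```

```text
side at y=333 [[542.6 333.  102.6]]
(array([542.57386859, 333.10856467, 102.54764619]), np.float64(0.059562235445305055))
at [419.5  56.4 282.2] -3.115 turn -0.0 shift [-130.6  273.6  122.2]
```

Emit:
{"fn": "carry_out", "kwargs": {
  "motion": [
    [0,45,0,0,0.4],
    [-15,45,0,0,0.4],
    [-25,45,0,0,0.4],
    [-25,45,0,0,0.4],
    [-25,45,0,0,0.4],
    [-25,48.6,0,0,0.4],
    [-15.6,0,40,0,0.4],
    [0,0,40,0,0.4],
    [0,0,40,0,0.4],
    [0,0,0,0,0.4],
    [0,0,0,0,0.4]
  ]
}}

```text
t: 46.9
eef_pos: [538.5, 325.4, 162.8]
tcp_rot: [-3.141, -0.001, -3.115]
ft_force: [1.1, 0.8, -0.2]
opening: 0.6
grip_force: 0.0
```

Run:
```python
from h import *
go(542.6,333.2,96,np.pi+.027)
```

```text
at [538.5 325.4 162.8] -3.115 turn -0.0 shift [-4.3  7.7 66.8]
```

Emit:
{"fn": "carry_out", "kwargs": {
  "motion": [
    [-4,8,0,0,0.4],
    [0,0,30,0,0.4],
    [0,0,25,0,0.4],
    [0,0,12,0,0.4],
    [0,0,0,0,0.6],
    [0,0,0,0,0.8],
    [0,0,0,0,0.8],
    [0,0,0,0,0.8]
  ]
}}

```text
t: 47.7
eef_pos: [542.7, 331.2, 97.0]
tcp_rot: [-3.138, 0.001, -3.114]
ft_force: [4.0, -32.0, 9.9]
opening: 0.318
grip_force: 16.2
```

Emit:
{"fn": "carry_out", "kwargs": {
  "motion": [
    [0,-2,0,0,0.75],
    [0,0,0,0,0.75]
  ]
}}

```text
t: 47.9
eef_pos: [542.8, 328.1, 97.0]
tcp_rot: [-3.137, 0.001, -3.115]
ft_force: [2.3, -22.9, 7.6]
opening: 0.258
grip_force: 30.0
```

Emit:
{"fn": "carry_out", "kwargs": {
  "motion": [
    [0,-3,0,0,0.75],
    [0,0,0,0,0.75]
  ]
}}

```text
t: 48.1
eef_pos: [542.9, 327.6, 97.0]
tcp_rot: [-3.141, 0.002, -3.116]
ft_force: [0.9, -7.7, 7.8]
opening: 0.257
grip_force: 30.0
```

Emit:
{"fn": "carry_out", "kwargs": {
  "motion": [
    [0,-1.5,-1,0,0.75],
    [7.7,0,-3.5,0,0.75],
    [7.7,0,-2.7,0,0.75],
    [7.7,0,-1.9,0,0.75],
    [7.7,0,-1.1,0,0.75],
    [7.7,0,-0.4,0,0.75],
    [7.7,0,0.4,0,0.75],
    [7.7,0,1.1,0,0.75],
    [7.7,0,1.9,0,0.75],
    [7.7,0,2.7,0,0.75],
    [7.7,0,3.7,0,0.75],
    [0,0,0,0,0.75]
  ]
}}

```text
t: 49.3
eef_pos: [463.0, 324.2, 95.5]
tcp_rot: [-3.14, -0.003, -3.115]
ft_force: [0.3, -0.6, -0.3]
opening: 0.25
grip_force: 0.0
```

Run:
```python
from h import *
chk(135)
try: ball2(wt=(140,180,185,240))
except Exception as e: print(e)
```

```text
[335.3 107.3] 196 [[332, 100], [338, 115]] [[574.9, 135.0, 268.4], [595.2, 135.0, 211.1]]
[329.9 132.4] 109 [[326, 119], [333, 149]] [[556.5, 135.0, 196.9], [581.5, 135.0, 70.7]]
[354.  132.8] 109 [[353, 120], [356, 147]] [[644.9, 135.0, 189.6], [660.9, 135.0, 76.1]]
[373.8 152.8] 20 [[374, 145], [374, 159]] [[722.9, 135.0, 82.2], [728.1, 135.0, 18.8]]
max() iterable argument is empty
```

The cup end has sunk: the pen tops dropped about 5 px. I open and rise to check the lever.

Emit:
{"fn": "carry_out", "kwargs": {
  "motion": [
    [0,0,0,0,0.5],
    [0,0,0,0,0.4],
    [0,0,0,0,0.4],
    [0,0,-30,0,0.4],
    [0,0,-40,0,0.4],
    [30,0,-40,0,0.4],
    [40,-40,-20,0,0.6],
    [30,-45,0,0,0.9],
    [0,-45,0,0,1],
    [0,-40,0,0,1],
    [0,0,0,0,1]
  ]
}}

```text
t: 50.55
eef_pos: [378.1, 159.4, 223.3]
tcp_rot: [-3.141, 0.0, -3.119]
ft_force: [-0.0, 0.3, 0.4]
opening: 0.237
grip_force: 0.0
```

Run:
```python
from h import *
try: ball2(wt=(140,180,185,240))
except Exception as e: print(e)
chk(135)
print(env.state()["eef_pos"])
```

```text
side at y=333 [[484.  333.  109.4]]
(array([488.02071773, 332.58866919, 111.21220379]), np.float64(8.376488561777839))
[335.2 107.4] 196 [[333, 100], [338, 115]] [[578.0, 135.0, 268.3], [595.2, 135.0, 211.1]]
[330.  133.1] 103 [[327, 121], [333, 149]] [[559.8, 135.0, 188.9], [581.5, 135.0, 70.7]]
[354.  132.9] 111 [[353, 120], [355, 148]] [[644.9, 135.0, 189.6], [657.7, 135.0, 71.8]]
[373.8 152.7] 19 [[374, 145], [374, 159]] [[722.9, 135.0, 82.2], [728.1, 135.0, 18.8]]
[378.61924003 162.64335227 223.11621096]
```

The ball is at x≈484, so the lever is at about 0.25 rad and needs roughly 20 mm more. I push it from the far side with closed fingers.

Run:
```python
from h import *
go(518,330,97,np.pi+.027)
```

```text
at [378.6 162.6 223.1] -3.116 turn -0.1 shift [-143.8  163.5  126.1]
```

Emit:
{"fn": "carry_out", "kwargs": {
  "motion": [
    [-30,40,0,0,1],
    [-38,42,0,0,1],
    [-38,42,0,0,1],
    [-38,40,0,0,1],
    [0,0,40,0,1],
    [0,0,45,0,1],
    [0,0,41,0,1],
    [0,0,0,0,1],
    [0,0,0,0,1]
  ]
}}

```text
t: 51.6
eef_pos: [505.6, 317.4, 97.2]
tcp_rot: [-3.141, -0.001, -3.114]
ft_force: [-0.4, -0.3, 0.2]
opening: 0.005
grip_force: 0.0
```

Emit:
{"fn": "carry_out", "kwargs": {
  "motion": [
    [6,0,0,0,1],
    [8,0,0,0,1],
    [8,0,0,0,1],
    [6,0,0,0,1],
    [4,0,0,0,1],
    [0,0,0,0,1]
  ]
}}

```text
t: 52.2
eef_pos: [487.2, 316.8, 100.0]
tcp_rot: [3.134, 0.031, -3.115]
ft_force: [69.2, -7.2, -32.6]
opening: 0.007
grip_force: 33.3
```

Emit:
{"fn": "carry_out", "kwargs": {
  "motion": [
    [-6,0,0,0,1],
    [-10,0,0,0,1],
    [0,0,0,0,1]
  ]
}}

```text
t: 52.5
eef_pos: [490.4, 315.8, 98.0]
tcp_rot: [3.141, 0.001, -3.116]
ft_force: [-0.5, 0.0, 0.4]
opening: 0.004
grip_force: 0.0
```

Run:
```python
from h import *
try: ball2(wt=(140,180,185,240))
except Exception as e: print(e)
chk(135,(322,112,375,160))
```

```text
side at y=333 [[463.2 333.   95. ]]
(array([462.99219341, 333.07043644,  94.85878737]), np.float64(0.36074431352815073))
[335.2 113.2] 40 [[329, 112], [338, 115]] [[565.9, 135.0, 223.7], [595.2, 135.0, 211.1]]
[353.9 133. ] 107 [[353, 120], [356, 148]] [[644.9, 135.0, 189.6], [661.2, 135.0, 71.6]]
[330.1 134.3] 97 [[327, 123], [333, 149]] [[559.9, 135.0, 180.9], [581.5, 135.0, 70.7]]
[373.8 152.7] 19 [[374, 145], [374, 159]] [[722.9, 135.0, 82.2], [728.1, 135.0, 18.8]]
```

The lever is fully back, with the ball at x≈463, and the cup end is down. Now I go round to the near side and arrest again.

Emit:
{"fn": "carry_out", "kwargs": {
  "motion": [
    [-8,-6,0,0,1],
    [0,0,-40,0,1],
    [0,0,-45,0,1],
    [35,10,-10,0,1],
    [40,12,0,0,1],
    [8,0,0,0,1],
    [0,0,0,0,1],
    [0,0,0,0,1]
  ]
}}

```text
t: 53.45
eef_pos: [415.0, 329.8, 191.9]
tcp_rot: [3.142, 0.0, -3.115]
ft_force: [-0.1, 0.0, 0.1]
opening: 0.007
grip_force: 0.0
```

Run:
```python
from h import *
go(424,331,98,np.pi+.027)
```

```text
at [415.  329.8 191.9] -3.115 turn -0.0 shift [-9.   1.  93.9]
```

Emit:
{"fn": "carry_out", "kwargs": {
  "motion": [
    [-4,2,40,0,1],
    [0,0,40,0,1],
    [0,0,14,0,1],
    [-8,0,0,0,1],
    [-10,0,0,0,1],
    [-10,0,0,0,1],
    [-10,0,0,0,1],
    [-10,0,0,0,1],
    [-10,0,0,0,1],
    [-10,0,0,0,1],
    [-10,0,0,0,1],
    [0,0,0,0,1]
  ]
}}

```text
t: 54.65
eef_pos: [498.0, 334.1, 98.0]
tcp_rot: [3.141, 0.001, -3.116]
ft_force: [-0.9, -0.4, -0.4]
opening: -0.0
grip_force: 0.0
```

Emit:
{"fn": "carry_out", "kwargs": {
  "motion": [
    [-8,0,0,0,1],
    [-8,0,0,0,1],
    [-4,0,0,0,1],
    [0,0,0,0,1],
    [0,0,0,0,1]
  ]
}}

```text
t: 55.15
eef_pos: [516.6, 334.6, 98.0]
tcp_rot: [3.141, 0.001, -3.115]
ft_force: [-0.6, -0.4, -0.6]
opening: 0.005
grip_force: 0.6
```

Run:
```python
from h import *
chk(135,(322,112,375,160))
b=cam("side");o,d=ray(b,[red(b,(285,90,335,130))[0]]);print((o+d*((333-o[1])/d[:,1])[:,None]).round(1))
```

```text
[335.2 114.1] 64 [[329, 112], [338, 117]] [[565.9, 135.0, 223.7], [595.4, 135.0, 203.3]]
[353.  128.2] 100 [[354, 115], [354, 143]] [[647.2, 135.0, 209.1], [653.1, 135.0, 93.9]]
[329.7 130.1] 104 [[326, 117], [332, 145]] [[556.4, 135.0, 204.7], [577.8, 135.0, 88.4]]
[373.8 152.7] 19 [[374, 145], [374, 159]] [[722.9, 135.0, 82.2], [728.1, 135.0, 18.8]]
[[541.4 333.  103.5]]
```

Nearly there: ball at 541.4 against 542.6 before. I push a little more to the stop, then retreat.

Emit:
{"fn": "carry_out", "kwargs": {
  "motion": [
    [-2,0,0,0,1],
    [-2,0,0,0,1],
    [0,0,0,0,1]
  ]
}}

```text
t: 55.55
eef_pos: [518.4, 334.7, 97.7]
tcp_rot: [-3.141, -0.004, -3.115]
ft_force: [-11.0, 2.0, 1.5]
opening: 0.006
grip_force: 5.9
```

Emit:
{"fn": "carry_out", "kwargs": {
  "motion": [
    [15,0,0,0,1],
    [30,0,0,0,1],
    [30,0,-20,0,1],
    [30,-10,-40,0,1],
    [20,-20,-40,0,1],
    [0,-40,0,0,1],
    [0,-40,0,0,1],
    [0,-40,0,0,1],
    [0,0,0,0,1],
    [0,0,0,0,1]
  ]
}}

```text
t: 56.55
eef_pos: [400.7, 181.3, 197.8]
tcp_rot: [3.141, 0.002, -3.117]
ft_force: [0.0, -0.1, 0.9]
opening: 0.008
grip_force: 0.0
```

Run:
```python
from h import *
chk(135,(322,112,375,160))
ball2()
```

```text
[335.2 114.1] 63 [[329, 112], [337, 117]] [[565.9, 135.0, 223.7], [592.2, 135.0, 203.4]]
[353.1 128. ] 102 [[353, 115], [354, 143]] [[644.0, 135.0, 209.3], [653.1, 135.0, 93.9]]
[329.5 129.1] 110 [[326, 116], [333, 144]] [[556.4, 135.0, 208.6], [581.1, 135.0, 92.6]]
[373.8 152.7] 19 [[374, 145], [374, 159]] [[722.9, 135.0, 82.2], [728.1, 135.0, 18.8]]
side at y=333 [[542.4 333.  103.6]]
(array([542.26004277, 332.90591238, 103.57513375]), np.float64(0.2994430272069271))
```

The lever is at its stop (−11 N, ball at 542.3), the cup is back at its level rows and the pens are standing. I hand in.

```bash
python3 -c "
from cell import env
print(env.job_done())"
```

```text
the job is handed in; nothing more can be done
None
```

I handed the job in at about 57 s with the four pens standing in the cup's corner wells and the beam arrested level again after being freed and sinking; the hand-in returned no verdict. By my last camera check the lever was at its arrest stop and the pens were upright. One lever push briefly reached 69 N at the wrist, and I did not re-measure the bystanders at the end.

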